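Open the archive deed box by its combination dial

TASK

Open the steel deed box: turn its dial clockwise at least two full turns and stop on 28, turn it anticlockwise past 10 once and stop on 10 when it comes round the second time, then turn slowly clockwise until the dial stops dead of itself, without forcing the lock. Then raise the lid by its handle to at least 45 degrees and leave it standing open, and leave the other things on the table where they are.

Things in the scene. Friction and masses are not known exactly. Their poses are not given: they have to be found in the camera images.
- dial (a joint): Dial angle, rad, over all its turns, growing anticlockwise seen from above. 40 divisions of 0.1571 rad; number at the index = (value / 0.1571) mod 40, so clockwise the numbers fall (1, 0, 39...). No end stops; stays where left; turns with 0.04 to 0.1 N m. Both numbers must be right within 0.6 division; after an overrun begin again with the clockwise turns.
- index (a point): Black index line on the steel ring round the dial, on the hinge side, 45 mm from the axis; fixed to the lid. The dial is a black disc, diameter 82 mm, with 40 white ticks, every fifth long, 0 the longest and widest; the numbers rise clockwise round the face.
- turnpiece (a point): Middle of the top of the dial's steel turn-piece: a straight bar of two wings, 64 mm long, 10 mm thick, rising 24 mm above the dial face, with a round hub (diameter 18, 20 mm high) in its middle. Turns with the dial; x points along the wing with the black groove, which points to tick 0. Pinch the bar, or push a wing round from its side with closed fingers.
- dial_axis (a point): On the dial's axis at the height of the dial face: 127 mm above the table while shut, 122 mm from the hinge line towards the robot, 22 mm above it. Fixed to the lid, does not turn with the dial: z up along the axis, x towards the hinge, y along the hinge.
- lockcase: Lock works in a case under the lid, hidden while shut; origin on the dial axis at the lid's underside. Dialed right, the last clockwise turn stops dead between 36 and 22 (it varies; only felt): the spring bolt has dropped back, the lid is free. Dialed wrong, the dial turns on past 22. The bolt bears 25 N, met 15 mm from the axis (0.38 N m on the dial), or 25 N of lift at the lid's front.
- lid (a joint): Lid angle, rad: 0 shut, up to 1.7. Hinged along its far edge (the box's +x), 120 mm behind the box's centre, 105 mm above the table; the edge on the robot's side rises. About 0.8 kg with the lock; a friction stay holds it at any angle, so lifting at the handle takes 8 to 12 N. While locked it gives only about 3 mm.
- handle (a point): Middle of the lid's handle: a round steel bar, diameter 10 mm, 100 mm long along y, on two posts; its centre 36 mm above the lid's top (155 mm above the table, 50 mm above the hinge line), 226 mm from the hinge line towards the robot, 16 mm in from the lid's front edge. Axes as dial_axis. Pinched from above across x, it turns between the pads as the lid rises.
- box: Grey steel deed box, 240 mm deep (x), 300 mm wide (y), 119 mm high with its lid; heavy, does not shift. Origin at the centre of its underside; x points from the handle to the hinge.
- volume: Bystander: bound book lying flat, 210 x 150 x 34 mm; origin under its centre.
- bookend: Bystander: L-shaped steel bookend, foot 100 x 110 mm, 123 mm high; origin under the foot's centre.
- penpot: Bystander: white ceramic pot, 76 mm across, 95 mm high; origin under its centre.

How it is judged:
By the outcome, as a careful person would: the job done as asked, in the order asked, and still so for the second after the job is handed in, with the robot touching nothing.
It also fails if it takes over 72 s, if anything falls off the work surface, if the arm or the gripper's body presses on something with over 40 N, if the wrist force passes 120 N, or if a joint passes its speed limit or range.

ROBOT

A 6-joint arm with a two-finger parallel gripper is mounted at the origin on the work surface. World frame = base frame: x ahead of the robot, y to its left, z up, the work surface at z = 0. Lengths are in m, angles in rad, forces in N, time in s.
With the tool pointing down it reaches from about 0.35 to 0.975 m from the base axis. Payload 4.9 kg.
Tool frame: the origin (TCP) lies at the very end of the fingers, on their centre line; the grasp point (between the pads) lies 19 mm behind it; z points along the fingers, y is the line along which they close (so a half turn about z gives the same grasp; the last joint's range is limited). The gripper opens to 85 mm and grips with 20 to 120 N. Pads are 22 mm wide; open, the fingers measure 114 mm over their backs; the gripper's body (76 mm by 85 mm) begins 54 mm behind the grasp point. The pads swing forward as they close: fully open they stand 13 mm farther back than shut.
Start: joints at [1.125, 0.053, 1.613, -0, 1.476, -0.119], TCP at [0.201, 0.592, 0.211] pointing down, gripper open.
Joint ranges: [-3.01, 3.01], [-1.01, 2.22], [0.06, 2.58], [-1.02, 4.17], [0.09, 2.62], [-3.14, 3.14]. Speed limits (rad/s): [2.57, 2.57, 3.14, 3.14, 3.14, 3.14].

INTERFACE

Orientations are given as a unit quaternion [w, x, y, z].
In Python, from plant import state, optics, ticket, nets gives the robot as it stands. The module is installed in compiled form; this text tells all that it offers.
- The arm moves only by the shell command python3 -m inch 'ROWS' [OPENING]. ROWS is JSON, a list of rows, each an object of numbers: "dx", "dy", "dz": the shift along the tool's x, y, z as a fraction of full scale; "rx", "ry", "rz": the turn, a rotation vector about the tool's x, y, z as a fraction of full scale. In form: [{"dx": .., "dy": .., "dz": .., "rx": .., "ry": .., "rz": ..}, ...]. A call has 1 to 5 rows; each row is the pose to reach, as a shift and turn from the pose commanded when the call began, along the tool's axes at that moment; what a row does not reach only later rows make up. Full scale, the value 1, is 0.8 m for a shift and 1.5 rad for a turn. A row lasts 1/10 s, in which the tool goes at most 50 mm and 8.59 degrees, less where a joint would pass 70% of its speed; a pose out of reach is approached as far as the arm can. A call with a number of a shift or a turn outside -1 to 1 is refused whole. A call with a gripper value outside its range is refused whole. OPENING is the opening, from -1 (shut) to 1 (fully open), set as the call begins (- or left out, the last holds). The fingers move at their own pace and stop on an object; the grip force is fixed at half the most. Time passes only in rows, so rows that repeat a pose let the fingers close. It gives the time, the measured TCP pose, the force, the opening and the grip force at its end, in the units of the state.
- state(): the state, without advancing time (a new reading comes with each control period).
- optics.grab_frame(name): name is "side" or "top" or "wrist"; returns the picture (480x640x3 uint8, red, green, blue); there is no depth.
- optics.camera_info(name): a dict with "fx", "fy", "cx", "cy" (pixels), "k1" (the pictures are not rectified: a ray, as slopes to the right and down, at radius r is drawn at 1 + k1 r^2 times it, then the intrinsics apply), "R" (3x3) and "t" (3): a world point X has camera coordinates R X + t. Camera axes: x right, y down, z forward; pixel columns grow to the right and rows downward; lengths in m; the calibration is good to about 2 mm. A picture is of the moment at which its call begins: read the wrist's pose just before it. camera_info takes no time and is no camera call; for the wrist camera it gives the pose at the moment of the call.
- ticket.job_done(): hands the job in; it is judged then, once.
Trained networks look in the newest picture that a camera, given by its name, has taken for a name from the list of things; names that differ only in an ending like _2 or _b are one class to them, and where a whole thing is asked for, a point or a joint stands for the part that bears it (a point fixed in the world has none). Each returns a list of dicts, best first, with "confidence" (0 to 1); they miss things now and then, are a little off and sometimes report something else, mostly with a low value. They report only what shows in the picture. A call takes as long as a camera call.
- nets.boxes_of(camera, name): "bbox" ([centre column, centre row, width, height] in pixels, round what is visible of it).
- nets.outline_of(camera, name): "pixels" (480x640 bool, what is visible of it) and "bbox" ([centre column, centre row, width, height] in pixels, round what is visible of it).
The state is a dict: "time": time; "joint_pos": joint angles; "joint_vel": joint speeds; "joint_efforts": joint torques, N m; "tool_pos": TCP position; "tool_rot": TCP orientation; "contact_force": force on the tool from outside, world axes, zero at the start; "ft_torque": the same for the moment, N m; "gripper_width": opening from 0.0 (shut) to 1.0 (fully open); "grasp_force": force on a finger pad.
Only numpy, scipy, OpenCV 4.12 (cv2) and the standard library are available. Lean on these libraries where they do the work, as an engineer would, in place of code of your own. Each camera call takes 0.05 s, during which the arm holds its last target. There are 200 camera calls.

## Working session

There is one attempt and no reset: what is moved stays moved. The work goes in short steps, Python scripts to look and compute and a shell command to move; the robot and the scene stay as the last step left them, time stands still between calls to the robot, and variables do not carry over. Pictures are saved under pics/ and viewed, at most 13 in all, crops included, and the job is handed in when it is done.

```bash
mkdir -p pics
cat > h.py <<'E'
import numpy as np, cv2
from plant import state, optics, ticket, nets
from scipy.spatial.transform import Rotation as Ro
def ray(ci,u,v):
    d=np.array([(u-ci['cx'])/ci['fx'],(v-ci['cy'])/ci['fy']]); s=d.copy()
    for _ in range(20): s=d/(1+ci['k1']*(s@s))
    R=np.array(ci['R']);t=np.array(ci['t'])
    return -R.T@t, R.T@np.array([s[0],s[1],1])
def atz(ci,u,v,z):
    o,d=ray(ci,u,v); return o+d*(z-o[2])/d[2]
def proj(ci,X):
    c=np.array(ci['R'])@np.array(X)+np.array(ci['t']); s=c[:2]/c[2]; s=s*(1+ci['k1']*(s@s))
    return s[0]*ci['fx']+ci['cx'],s[1]*ci['fy']+ci['cy']
def save(n,im): cv2.imwrite('pics/'+n+'.png',cv2.cvtColor(im,cv2.COLOR_RGB2BGR))
E
python3 - <<'E'
from h import *
s=state();print({k:np.round(v,3).tolist() for k,v in s.items()})
im=optics.grab_frame('top');save('top0',im);ci=optics.camera_info('top')
print(ci)
for n,z in [('dial',.127),('turnpiece',.151),('handle',.155),('lid',.119),('box',.119),('volume',.034),('bookend',.05),('penpot',.095)]:
    for b in nets.boxes_of('top',n)[:2]:
        print(n,round(b['confidence'],2),np.round(b['bbox']),atz(ci,*b['bbox'][:2],z).round(3))
E
```

```text
{'time': 0.0, 'joint_pos': [1.125, 0.053, 1.614, 0.0, 1.476, -0.119], 'joint_vel': [0.0, 0.001, -0.0, -0.0, 0.001, 0.003], 'joint_efforts': [0.001, -39.37, -37.017, -0.0, 0.007, -0.0], 'tool_pos': [0.2, 0.591, 0.209], 'tool_rot': [-0.0, 0.163, 0.987, -0.001], 'contact_force': [-0.507, -0.18, 0.46], 'ft_torque': [0.091, 0.046, -0.03], 'grasp_force': 0.0, 'gripper_width': 0.996}
{'fx': 559.6625369460457, 'fy': 559.6625369460457, 'cx': 325.2206406314563, 'cy': 237.09055496164783, 'k1': -0.10470297675927097, 'R': array([[ 0.01077963, -0.99938616,  0.03333326],
       [-0.98422521, -0.01649136, -0.17614987],
       [ 0.17659146, -0.03090861, -0.98379882]]), 't': array([0.00461739, 0.59880504, 1.15940673])}
turnpiece 0.67 [393. 239.  37.  38.] [ 0.579 -0.12   0.151]
handle 0.85 [390. 242. 153. 125.] [ 0.573 -0.114  0.155]
lid 0.59 [388. 244. 155. 130.] [ 0.575 -0.113  0.119]
lid 0.46 [393. 239.  39.  41.] [ 0.586 -0.125  0.119]
box 0.74 [388. 244. 158. 130.] [ 0.575 -0.114  0.119]
volume 0.56 [255. 213.  82.  97.] [0.653 0.168 0.034]
bookend 0.85 [503. 234.  66.  63.] [ 0.613 -0.381  0.05 ]
```

View pics/top0.png

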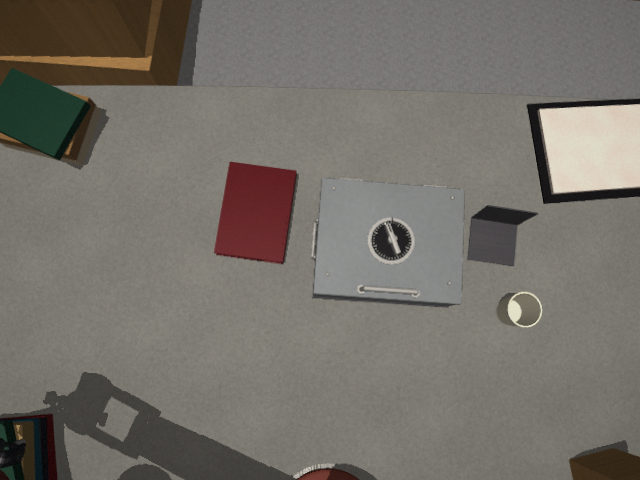

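Run:
```python
from h import *
ci=optics.camera_info('top')
for n,p,z in [('hL',(360,289),.155),('hR',(417,293),.155),('c1',(321,179),.119),('c2',(464,188),.119),('c3',(461,303),.119),('c4',(314,296),.119),('dial',(391,240.5),.127)]: print(n,atz(ci,*p,z).round(4))
s=state();w=optics.camera_info('wrist');R=np.array(w['R']);c=-R.T@np.array(w['t'])
T=Ro.from_quat(s['tool_rot'],scalar_first=True)
print('cam in tool',T.inv().apply(c-s['tool_pos']).round(3),'axes',(R@T.as_matrix()).round(2).tolist(),w['fx'],w['cx'],w['cy'])
print(T.as_matrix().round(3))
print('tool delta',T.inv().apply(np.array([.52,-.117,.33])-s['tool_pos']).round(3))
```

```text
hL [ 0.4784 -0.0531  0.155 ]
hR [ 0.4718 -0.1656  0.155 ]
c1 [0.7099 0.0251 0.119 ]
c2 [ 0.6972 -0.2773  0.119 ]
c3 [ 0.4551 -0.2632  0.119 ]
c4 [0.4662 0.0362 0.119 ]
dial [ 0.5806 -0.1192  0.127 ]
cam in tool [ 0.073  0.    -0.163] axes [[-0.0, 1.0, 0.0], [-0.96, -0.0, -0.29], [-0.29, -0.0, 0.96]] 343.4471062904085 321.86752547296976 240.62933202635247
[[-0.947  0.321 -0.   ]
 [ 0.321  0.947 -0.   ]
 [ 0.    -0.    -1.   ]]
tool delta [-0.53  -0.569 -0.119]
```

```bash
R='' ; python3 -m inch '[{"dx":-0.216,"dy":-0.2025,"dz":-0.007},{"dx":-0.216,"dy":-0.2025,"dz":-0.007},{"dx":-0.216,"dy":-0.2025,"dz":-0.007},{"dx":-0.216,"dy":-0.2025,"dz":-0.007},{"dx":-0.216,"dy":-0.2025,"dz":-0.007}]'
python3 -m inch '[{"dx":-0.216,"dy":-0.2025,"dz":-0.007},{"dx":-0.216,"dy":-0.2025,"dz":-0.007},{"dx":-0.216,"dy":-0.2025,"dz":-0.007},{"dx":-0.216,"dy":-0.2025,"dz":-0.007},{"dx":-0.216,"dy":-0.2025,"dz":-0.007}]'
python3 -m inch '[{"dx":-0.216,"dy":-0.2025,"dz":-0.007},{"dx":-0.216,"dy":-0.2025,"dz":-0.007},{"dx":-0.216,"dy":-0.2025,"dz":-0.007},{"dx":-0.216,"dy":-0.2025,"dz":-0.007},{"dx":-0.216,"dy":-0.2025,"dz":-0.007}]'
python3 -m inch '[{"dx":-0.087,"dy":-0.0815,"dz":0,"rz":-0.1},{"dx":-0.087,"dy":-0.0815,"dz":0,"rz":-0.2},{"dx":-0.087,"dy":-0.0815,"dz":0,"rz":-0.3},{"dx":-0.087,"dy":-0.0815,"dz":0,"rz":-0.4},{"dx":-0.087,"dy":-0.0815,"dz":0,"rz":-0.477}]'
python3 - <<'E'
from h import *
s=state();print(s['time'],s['tool_pos'],s['tool_rot'],s['joint_pos'])
ci=optics.camera_info('wrist')
im=optics.grab_frame('wrist');save('w0',im)
print('dial axis pred',proj(ci,[.5806,-.1192,.127]))
for n,z in [('dial',.127),('turnpiece',.151),('handle',.155)]:
    for b in nets.boxes_of('wrist',n)[:2]:
        print(n,round(b['confidence'],2),np.round(b['bbox']),atz(ci,*b['bbox'][:2],z).round(4))
E
```

```text
0.45 [0.20062815 0.59185676 0.21052115] [-2.02013817e-05  1.62700774e-01  9.86675455e-01 -6.83187551e-05] [ 1.12495849e+00  5.27396582e-02  1.61299667e+00  7.28557030e-07
  1.47599881e+00 -1.18983330e-01]
dial axis pred (np.float64(-55.35315977234342), np.float64(624.9562488130207))validation failed for argument at $[0]...
validation failed for argument at $[0]...
validation failed for argument at $[0]...
validation failed for argument at $[0]...
```

View pics/w0.png

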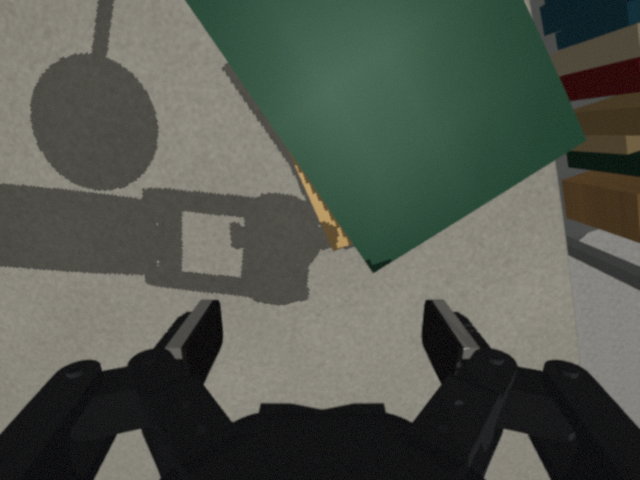

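The picture shows the start pose (fingers at about (200,340) and (445,340)). The moves were refused because every row needs all six numbers.

```bash
python3 -m inch '[{"dx":-0.216,"dy":-0.2025,"dz":-0.007,"rx":0,"ry":0,"rz":0},{"dx":-0.216,"dy":-0.2025,"dz":-0.007,"rx":0,"ry":0,"rz":0},{"dx":-0.216,"dy":-0.2025,"dz":-0.007,"rx":0,"ry":0,"rz":0},{"dx":-0.216,"dy":-0.2025,"dz":-0.007,"rx":0,"ry":0,"rz":0},{"dx":-0.216,"dy":-0.2025,"dz":-0.007,"rx":0,"ry":0,"rz":0}]'
python3 -m inch '[{"dx":-0.216,"dy":-0.2025,"dz":-0.007,"rx":0,"ry":0,"rz":0},{"dx":-0.216,"dy":-0.2025,"dz":-0.007,"rx":0,"ry":0,"rz":0},{"dx":-0.216,"dy":-0.2025,"dz":-0.007,"rx":0,"ry":0,"rz":0},{"dx":-0.216,"dy":-0.2025,"dz":-0.007,"rx":0,"ry":0,"rz":0},{"dx":-0.216,"dy":-0.2025,"dz":-0.007,"rx":0,"ry":0,"rz":0}]'
python3 -m inch '[{"dx":-0.216,"dy":-0.2025,"dz":-0.007,"rx":0,"ry":0,"rz":0},{"dx":-0.216,"dy":-0.2025,"dz":-0.007,"rx":0,"ry":0,"rz":0},{"dx":-0.216,"dy":-0.2025,"dz":-0.007,"rx":0,"ry":0,"rz":0},{"dx":-0.216,"dy":-0.2025,"dz":-0.007,"rx":0,"ry":0,"rz":0},{"dx":-0.216,"dy":-0.2025,"dz":-0.007,"rx":0,"ry":0,"rz":0}]'
python3 -m inch '[{"dx":-0.087,"dy":-0.0815,"dz":0,"rx":0,"ry":0,"rz":-0.1},{"dx":-0.087,"dy":-0.0815,"dz":0,"rx":0,"ry":0,"rz":-0.2},{"dx":-0.087,"dy":-0.0815,"dz":0,"rx":0,"ry":0,"rz":-0.3},{"dx":-0.087,"dy":-0.0815,"dz":0,"rx":0,"ry":0,"rz":-0.4},{"dx":-0.087,"dy":-0.0815,"dz":0,"rx":0,"ry":0,"rz":-0.477}]'
python3 - <<'E'
from h import *
s=state();print(s['time'],s['tool_pos'],s['tool_rot'],s['joint_pos'])
ci=optics.camera_info('wrist')
im=optics.grab_frame('wrist');save('w1',im)
print('dial axis pred',proj(ci,[.5806,-.1192,.127]))
for n,z in [('dial',.127),('turnpiece',.151),('handle',.155)]:
    for b in nets.boxes_of('wrist',n)[:2]:
        print(n,round(b['confidence'],2),np.round(b['bbox']),atz(ci,*b['bbox'][:2],z).round(4))
E
```

```text
time: 1.15
tool_pos: [0.3131, 0.3808, 0.2164]
tool_rot: [0.0, 0.163, 0.987, 0.0]
contact_force: [0.7, 0.3, 0.4]
gripper_width: 1.003
grasp_force: 0.0
time: 1.65
tool_pos: [0.4249, 0.1717, 0.2223]
tool_rot: [0.001, 0.163, 0.987, 0.0]
contact_force: [-0.3, -0.2, 0.3]
gripper_width: 0.999
grasp_force: 0.0
time: 2.15
tool_pos: [0.5365, -0.0376, 0.2277]
tool_rot: [0.0, 0.164, 0.987, -0.0]
contact_force: [0.5, 0.7, -0.3]
gripper_width: 0.999
grasp_force: 0.0
time: 2.65
tool_pos: [0.5807, -0.1195, 0.2272]
tool_rot: [-0.0, -0.195, 0.981, 0.0]
contact_force: [-0.6, 0.1, -0.1]
gripper_width: 0.999
grasp_force: 0.0
2.65 [ 0.58066857 -0.11951312  0.22718151] [-1.57057957e-04 -1.95262917e-01  9.80750911e-01  1.34284520e-04] [-3.28512828e-01 -3.21776353e-02  1.67077083e+00  7.51151516e-05
  1.50340588e+00 -2.29236528e+00]
dial axis pred (np.float64(323.08372125898666), np.float64(232.7050684035706))
dial 0.72 [321. 233. 104.  98.] [ 0.5817 -0.1209  0.127 ]
turnpiece 0.63 [320. 235. 100.  99.] [ 0.577  -0.1229  0.151 ]
handle 0.8 [328. 203. 448. 406.] [ 0.5525 -0.1271  0.155 ]
```

View pics/w1.png

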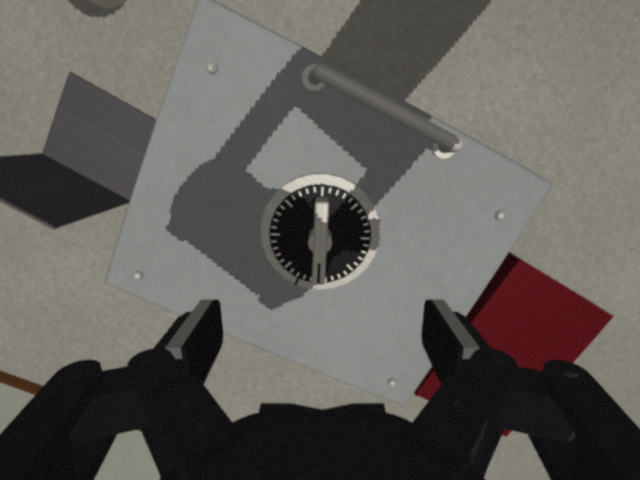

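The picture shows the dial centred near (320,233), with the bar almost vertical in the image. The handle runs from (313,76) to (448,144). I'll enlarge the dial next.

Run:
```python
from h import *
im=cv2.imread('pics/w1.png')[165:305,245:395]
im=cv2.convertScaleAbs(im,alpha=1.6,beta=20)
cv2.imwrite('pics/crop1.png',cv2.resize(im,None,fx=4.2,fy=4.2,interpolation=cv2.INTER_CUBIC))
ci=optics.camera_info('wrist')
for p in [(313,76),(448,144)]: print(atz(ci,*p,.155).round(4))
# front/hinge edge & left corner
for p in [(202,0),(550,182),(106,282),(405,405)]: print(atz(ci,*p,.119).round(4))
```

```text
[ 0.4807 -0.1662  0.155 ]
[ 0.4853 -0.0675  0.155 ]
[ 0.4581 -0.2597  0.119 ]
[0.4749 0.035  0.119 ]
[ 0.6954 -0.2767  0.119 ]
[0.7146 0.0228 0.119 ]
```

View pics/crop1.png

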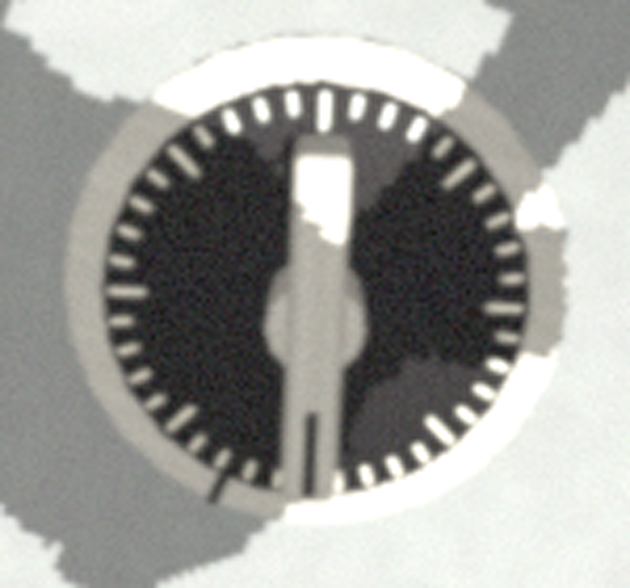

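Run:
```python
from h import *
ci=optics.camera_info('wrist')
f=lambda x,y,z=.127: atz(ci,245+x/4.2-.4,165+y/4.2-.4,z)[:2]
t10,t20,t30,t5,t35,t15,t25=[f(*p) for p in [(125,291),(325,110),(505,308),(181,418),(440,428),(183,162),(460,175)]]
P=np.array([t10,t20,t30,t5,t35,t15,t25]);A=np.c_[2*P,np.ones(7)];q=np.linalg.lstsq(A,(P**2).sum(1),rcond=None)[0];c=q[:2]
print('c',c,'r',np.hypot(*(P-c).T))
a=np.array([np.degrees(np.arctan2(*(p-c)[::-1])) for p in P])
print('ang0 est',(a+9*np.array([10,20,30,5,35,15,25]))%360)
for z in(.12,.127): 
    d=f(220,487,z)-c; print('index',z,np.degrees(np.arctan2(d[1],d[0])),np.hypot(*d))
b=f(311,480,.151)-f(322,150,.151);print('bar',np.degrees(np.arctan2(b[1],b[0])), 'centre bar',(f(311,495,.151)+f(323,143,.151))/2)
```

```text
c [ 0.58385259 -0.12011718] r [0.03622227 0.03589945 0.03617753 0.03579663 0.03586006 0.03586831
 0.03587228]
ang0 est [19.83351621 19.21569087 19.0497547  19.85077431 19.75259185 20.12168378
 18.63297971]
index 0.12 -2.8925913885208634 0.046240434978007755
index 0.127 -3.9263059406400966 0.043266184166544985
bar 20.179253618356473 centre bar [ 0.58191603 -0.12049161]
```

```bash
python3 -m inch '[{"dx":0.0276,"dy":-0.0005,"dz":0.06,"rx":0,"ry":0,"rz":0.033},{"dx":0.0276,"dy":-0.0005,"dz":0.119,"rx":0,"ry":0,"rz":0.033},{"dx":0.0276,"dy":-0.0005,"dz":0.119,"rx":0,"ry":0,"rz":0.033}]' && python3 -m inch '[{"dx":0,"dy":0,"dz":0,"rx":0,"ry":0,"rz":0},{"dx":0,"dy":0,"dz":0,"rx":0,"ry":0,"rz":0},{"dx":0,"dy":0,"dz":0,"rx":0,"ry":0,"rz":0}]' -1
```

```text
time: 3.15
tool_pos: [0.5543, -0.1256, 0.1239]
tool_rot: [-0.007, -0.168, 0.986, 0.004]
contact_force: [-0.6, 0.1, -0.9]
gripper_width: 1.001
grasp_force: 0.0
time: 3.45
tool_pos: [0.5626, -0.1283, 0.136]
tool_rot: [0.003, -0.169, 0.986, -0.001]
contact_force: [0.2, 0.3, -0.0]
gripper_width: 0.517
grasp_force: 0.0
```

```bash
python3 -m inch '[{"dx":0,"dy":0,"dz":0,"rx":0,"ry":0,"rz":0},{"dx":0,"dy":0,"dz":0,"rx":0,"ry":0,"rz":0},{"dx":0,"dy":0,"dz":0,"rx":0,"ry":0,"rz":0}]' -1; python3 -c "
from h import *
s=state();print(s['tool_pos'],s['ft_torque'],s['joint_pos'])"
```

```text
time: 3.75
tool_pos: [0.5606, -0.1277, 0.1329]
tool_rot: [0.0, -0.169, 0.986, -0.0]
contact_force: [-0.1, 0.0, 0.1]
gripper_width: 0.002
grasp_force: 0.0
[ 0.56062169 -0.12766485  0.13285194] [-0.00841245  0.02857981 -0.00918238] [-3.53301470e-01 -5.84640988e-03  1.80510052e+00 -2.09974665e-05
  1.34140375e+00 -2.26333156e+00]
```

Run:
```python
from h import *
ci=optics.camera_info('wrist')
im=optics.grab_frame('wrist')
s=optics.grab_frame('side');cs=optics.camera_info('side')
u,v=proj(cs,[.583,-.12,.14]);print(u,v,proj(ci,[.583,-.1203,.127]))
u,v=int(np.clip(u,130,510)),int(np.clip(v,100,380))
a=im[200:480,160:480]; b=s[v-60:v+60,u-68:u+69]
save('p3',np.hstack([cv2.resize(a,(400,350)),cv2.resize(b,(400,350),interpolation=cv2.INTER_CUBIC)]))
```

```text
349.5077339061035 286.0724891036077 (np.float64(322.1784122317996), np.float64(318.881868767189))
```

View pics/p3.png

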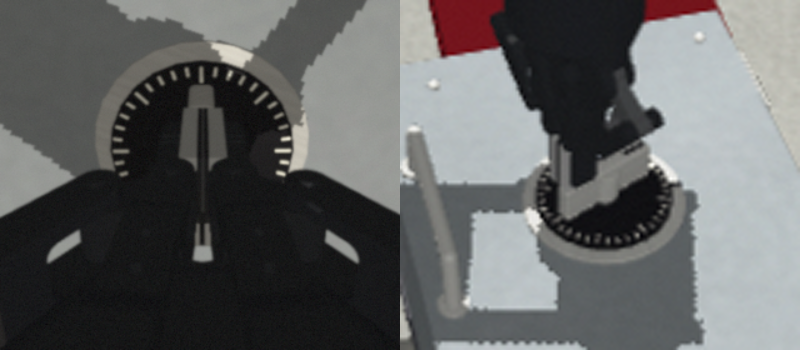

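Run:
```python
from h import *
ci=optics.camera_info('wrist');s=state();T=Ro.from_quat(s['tool_rot'],scalar_first=True)
def cr(X): u,v=proj(ci,X); return round((u-160)*1.25),round((v-200)*1.25)
a=np.radians(199.6);d=np.array([np.cos(a),np.sin(a),0]);c=np.array([.583,-.1203,0])
for r in(-32,-10,0,10,32): print(r,cr(c+d*r/1e3+[0,0,.151]),cr(c+d*r/1e3+[0,0,.127]))
for x in(-11,0,11):
  for z in(0,-19,-38): print('tool',x,z,cr(T.apply([x/1e3,0,z/1e3])+s['tool_pos']))
cs=optics.camera_info('side')
def cz(X): u,v=proj(cs,X); return round(400+(u-281)*2.92),round((v-226)*2.92)
print('side tcp',cz(s['tool_pos']),'wing ends',cz(c+d*.032+[0,0,.151]),cz(c-d*.032+[0,0,.151]))
```

```text
-32 (203, 248) (203, 211)
-10 (202, 203) (202, 169)
0 (202, 181) (202, 150)
10 (202, 158) (202, 129)
32 (202, 105) (202, 82)
tool -11 0 (204, 129)
tool -11 -19 (204, 152)
tool -11 -38 (204, 181)
tool 0 0 (204, 105)
tool 0 -19 (204, 126)
tool 0 -38 (204, 153)
tool 11 0 (204, 80)
tool 11 -19 (204, 99)
tool 11 -38 (204, 122)
side tcp (568, 202) wing ends (558, 187) (642, 139)
```

Run:
```python
from h import *
s=optics.grab_frame('side');w=optics.grab_frame('wrist')
b=cv2.resize(s[245:320,305:385],(400,375),interpolation=cv2.INTER_CUBIC)
a=cv2.resize(w[260:420,245:405],(375,375),interpolation=cv2.INTER_CUBIC)
save('p4',cv2.convertScaleAbs(np.hstack([a,b]),alpha=1.7,beta=15))
cs=optics.camera_info('side');t=state()['tool_pos']
def cz(X): u,v=proj(cs,X); return round(375+(u-305)*5),round((v-245)*5)
for z in(0,.019,.038): print(cz(np.array(t)+[0,0,z]))
c=np.array([.583,-.1203,0])
for z in(.127,.151): print(cz(c+[0,0,z]))
```

```text
(542, 251)
(542, 213)
(543, 175)
(597, 232)
(598, 184)
```

View pics/p4.png

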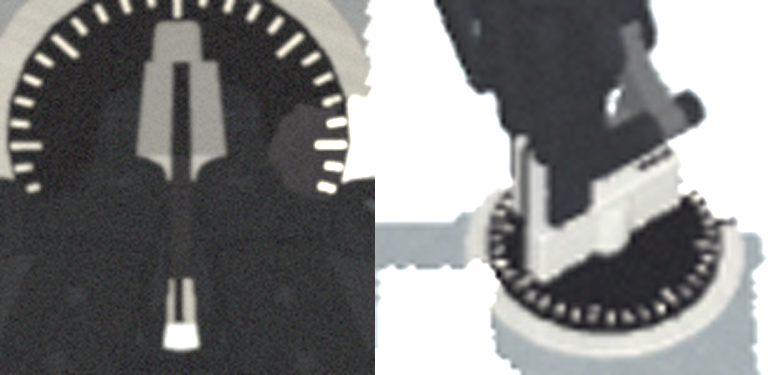

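The left half shows the bar's end at (175,40), with the two pads just inward of it and a narrow dark gap between them. The right half shows the pads at about (530,200), in line with the bar. It isn't clear that the bar is held, so I'll turn a little clockwise and see whether the dial follows.

```bash
python3 -m inch '[{"dx":-0.00032,"dy":0.00438,"dz":0,"rx":0,"ry":0,"rz":0.09774},{"dx":-0.00128,"dy":0.00867,"dz":0,"rx":0,"ry":0,"rz":0.19548},{"dx":-0.00286,"dy":0.01277,"dz":0,"rx":0,"ry":0,"rz":0.29322},{"dx":-0.00286,"dy":0.01277,"dz":0,"rx":0,"ry":0,"rz":0.29322}]'
python3 - <<'E'
from h import *
s=state();print(s['ft_torque'],s['contact_force'],s['grasp_force'],s['gripper_width'])
w=optics.grab_frame('wrist');t=optics.grab_frame('side')
b=cv2.resize(t[245:320,305:385],(400,375),interpolation=cv2.INTER_CUBIC)
a=cv2.resize(w[240:400,245:405],(375,375),interpolation=cv2.INTER_CUBIC)
save('p5',cv2.convertScaleAbs(np.hstack([a,b]),alpha=1.7,beta=15))
E
```

```text
time: 4.35
tool_pos: [0.5589, -0.1169, 0.1321]
tool_rot: [-0.0, 0.05, 0.999, 0.0]
contact_force: [0.5, -0.1, 0.2]
gripper_width: -0.002
grasp_force: 0.0
[-0.0047402  -0.03503734  0.02624468] [ 0.47954553 -0.0859126   0.19800183] 0.0 -0.002039222940593545
```

View pics/p5.png

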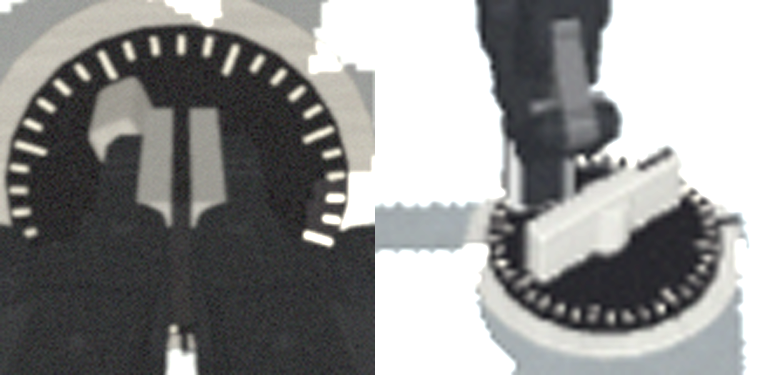

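The dial did not turn: the pads closed above the bar, with the bar at (120,110) and the pads at (180,150) on the left. The tips therefore sit about 25 mm higher than I assumed. I'll realign, open part way and lower with a check on the force.

```bash
python3 -m inch '[{"dx":-0.00032,"dy":-0.00438,"dz":0,"rx":0,"ry":0,"rz":-0.09774},{"dx":-0.00128,"dy":-0.00867,"dz":0,"rx":0,"ry":0,"rz":-0.19548},{"dx":-0.00286,"dy":-0.01277,"dz":0,"rx":0,"ry":0,"rz":-0.29322},{"dx":-0.00286,"dy":-0.01277,"dz":0,"rx":0,"ry":0,"rz":-0.29322}]' -0.3
python3 -m inch '[{"dx":0,"dy":0,"dz":0.008,"rx":0,"ry":0,"rz":0},{"dx":0,"dy":0,"dz":0.015,"rx":0,"ry":0,"rz":0},{"dx":0,"dy":0,"dz":0.02,"rx":0,"ry":0,"rz":0},{"dx":0,"dy":0,"dz":0.02,"rx":0,"ry":0,"rz":0}]'
python3 - <<'E'
from h import *
s=state();print(s['contact_force']);ci=optics.camera_info('wrist')
w=optics.grab_frame('wrist');t=optics.grab_frame('side')
b=cv2.resize(t[245:320,305:385],(400,375),interpolation=cv2.INTER_CUBIC)
a=cv2.resize(w[240:400,245:405],(375,375),interpolation=cv2.INTER_CUBIC)
save('p6',cv2.convertScaleAbs(np.hstack([a,b]),alpha=1.7,beta=15))
E
```

```text
time: 4.85
tool_pos: [0.5603, -0.1281, 0.1322]
tool_rot: [-0.0, -0.169, 0.986, -0.0]
contact_force: [-0.1, -0.7, 0.0]
gripper_width: 0.348
grasp_force: 0.0
time: 5.25
tool_pos: [0.5595, -0.1272, 0.1149]
tool_rot: [-0.001, -0.169, 0.986, 0.001]
contact_force: [-0.5, 0.5, 0.4]
gripper_width: 0.351
grasp_force: 0.0
[-0.5449268   0.48618442  0.44769371]
```

View pics/p6.png

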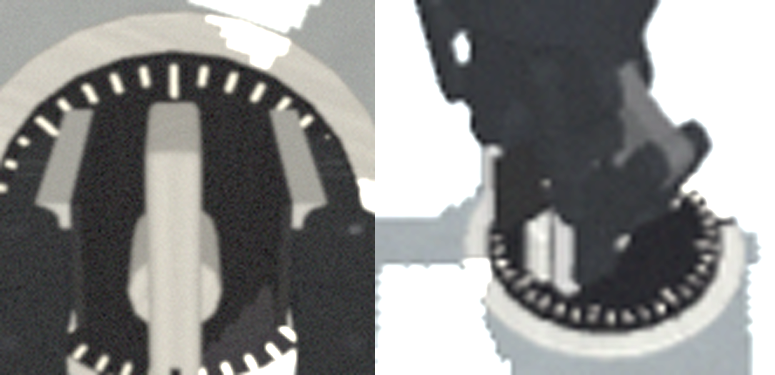

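The fingers now straddle the bar: pads at columns 90 and 270, bar at 174 in the left half. I'll go 6 mm lower and close.

```bash
python3 -m inch '[{"dx":0,"dy":0,"dz":0.004,"rx":0,"ry":0,"rz":0},{"dx":0,"dy":0,"dz":0.0075,"rx":0,"ry":0,"rz":0},{"dx":0,"dy":0,"dz":0.0075,"rx":0,"ry":0,"rz":0}]'
python3 -m inch '[{"dx":0,"dy":0,"dz":0,"rx":0,"ry":0,"rz":0},{"dx":0,"dy":0,"dz":0,"rx":0,"ry":0,"rz":0},{"dx":0,"dy":0,"dz":0,"rx":0,"ry":0,"rz":0}]' -1; python3 -c "
from h import *
s=state();print(s['tool_pos'],s['ft_torque'],s['joint_pos'])"
```

```text
time: 5.65
tool_pos: [0.56, -0.1275, 0.1097]
tool_rot: [-0.0, -0.169, 0.986, 0.0]
contact_force: [0.7, -0.0, -0.1]
gripper_width: 0.349
grasp_force: 0.0
time: 5.95
tool_pos: [0.5604, -0.1281, 0.1104]
tool_rot: [0.0, -0.169, 0.986, -0.001]
contact_force: [-0.7, -2.9, 0.4]
gripper_width: 0.098
grasp_force: 60.5
[ 0.56041679 -0.1281467   0.11041369] [-0.37603097 -0.03109841  0.02152863] [-3.53774943e-01  1.65981496e-02  1.82209236e+00 -8.95489411e-04
  1.30218253e+00 -2.26340225e+00]
```

```bash
python3 -m inch '[{"dx":-0.00032,"dy":0.00438,"dz":0,"rx":0,"ry":0,"rz":0.09774},{"dx":-0.00128,"dy":0.00867,"dz":0,"rx":0,"ry":0,"rz":0.19548},{"dx":-0.00286,"dy":0.01277,"dz":0,"rx":0,"ry":0,"rz":0.29322},{"dx":-0.00501,"dy":0.0166,"dz":0,"rx":0,"ry":0,"rz":0.39095},{"dx":-0.00771,"dy":0.02007,"dz":0,"rx":0,"ry":0,"rz":0.48869}]'
python3 -m inch '[{"dx":-0.00032,"dy":0.00438,"dz":0,"rx":0,"ry":0,"rz":0.09774},{"dx":-0.00128,"dy":0.00867,"dz":0,"rx":0,"ry":0,"rz":0.19548},{"dx":-0.00286,"dy":0.01277,"dz":0,"rx":0,"ry":0,"rz":0.29322},{"dx":-0.00501,"dy":0.0166,"dz":0,"rx":0,"ry":0,"rz":0.39095},{"dx":-0.00771,"dy":0.02007,"dz":0,"rx":0,"ry":0,"rz":0.48869}]'; python3 -c "
from h import *
s=state();print(s['tool_pos'],s['ft_torque'],s['joint_pos'])"
```

```text
time: 6.45
tool_pos: [0.561, -0.1109, 0.1104]
tool_rot: [0.001, 0.199, 0.98, -0.0]
contact_force: [0.1, -3.0, -0.6]
gripper_width: 0.1
grasp_force: 60.3
time: 6.95
tool_pos: [0.573, -0.0985, 0.1104]
tool_rot: [0.001, 0.537, 0.844, -0.0]
contact_force: [-0.1, -4.0, -1.1]
gripper_width: 0.102
grasp_force: 60.4
[ 0.57298532 -0.09852426  0.11041812] [-0.49224427 -0.13142276  0.03299892] [-2.97697920e-01  3.15310726e-02  1.80687971e+00 -1.11411937e-03
  1.30200117e+00 -7.35347294e-01]
```

```bash
python3 -m inch '[{"dx":-0.00032,"dy":0.00438,"dz":0,"rx":0,"ry":0,"rz":0.09774},{"dx":-0.00128,"dy":0.00867,"dz":0,"rx":0,"ry":0,"rz":0.19548},{"dx":-0.00286,"dy":0.01277,"dz":0,"rx":0,"ry":0,"rz":0.29322},{"dx":-0.00501,"dy":0.0166,"dz":0,"rx":0,"ry":0,"rz":0.39095},{"dx":-0.00771,"dy":0.02007,"dz":0,"rx":0,"ry":0,"rz":0.48869}]'
python3 -m inch '[{"dx":-0.00032,"dy":0.00438,"dz":0,"rx":0,"ry":0,"rz":0.09774},{"dx":-0.00128,"dy":0.00867,"dz":0,"rx":0,"ry":0,"rz":0.19548},{"dx":-0.00286,"dy":0.01277,"dz":0,"rx":0,"ry":0,"rz":0.29322},{"dx":-0.00501,"dy":0.0166,"dz":0,"rx":0,"ry":0,"rz":0.39095},{"dx":-0.00771,"dy":0.02007,"dz":0,"rx":0,"ry":0,"rz":0.48869}]'
python3 -m inch '[{"dx":-0.00032,"dy":0.00438,"dz":0,"rx":0,"ry":0,"rz":0.09774},{"dx":-0.00128,"dy":0.00867,"dz":0,"rx":0,"ry":0,"rz":0.19548},{"dx":-0.00286,"dy":0.01277,"dz":0,"rx":0,"ry":0,"rz":0.29322},{"dx":-0.00501,"dy":0.0166,"dz":0,"rx":0,"ry":0,"rz":0.39095},{"dx":-0.00771,"dy":0.02007,"dz":0,"rx":0,"ry":0,"rz":0.48869}]'
python3 -m inch '[{"dx":-0.00032,"dy":0.00438,"dz":0,"rx":0,"ry":0,"rz":0.09774},{"dx":-0.00128,"dy":0.00867,"dz":0,"rx":0,"ry":0,"rz":0.19548},{"dx":-0.00286,"dy":0.01277,"dz":0,"rx":0,"ry":0,"rz":0.29322},{"dx":-0.00501,"dy":0.0166,"dz":0,"rx":0,"ry":0,"rz":0.39095},{"dx":-0.00771,"dy":0.02007,"dz":0,"rx":0,"ry":0,"rz":0.48869}]'
python3 -m inch '[{"dx":-0.00032,"dy":0.00438,"dz":0,"rx":0,"ry":0,"rz":0.09774},{"dx":-0.00128,"dy":0.00867,"dz":0,"rx":0,"ry":0,"rz":0.19548},{"dx":-0.00286,"dy":0.01277,"dz":0,"rx":0,"ry":0,"rz":0.29322},{"dx":-0.00501,"dy":0.0166,"dz":0,"rx":0,"ry":0,"rz":0.39095},{"dx":-0.00771,"dy":0.02007,"dz":0,"rx":0,"ry":0,"rz":0.48869}]'; python3 -c "
from h import *
s=state();print(s['tool_pos'],s['ft_torque'],s['joint_pos'])"
```

```text
time: 7.45
tool_pos: [0.5901, -0.0973, 0.1104]
tool_rot: [0.001, 0.803, 0.596, -0.0]
contact_force: [-0.2, -3.8, 0.7]
gripper_width: 0.094
grasp_force: 60.4
time: 7.95
tool_pos: [0.6036, -0.1079, 0.1104]
tool_rot: [0.001, 0.963, 0.268, -0.0]
contact_force: [-0.4, -3.0, 0.1]
gripper_width: 0.099
grasp_force: 60.5
time: 8.45
tool_pos: [0.6066, -0.1248, 0.1104]
tool_rot: [0.001, 0.995, -0.095, 0.0]
contact_force: [-1.5, -3.0, 0.6]
gripper_width: 0.099
grasp_force: 60.5
time: 8.95
tool_pos: [0.5975, -0.1394, 0.1104]
tool_rot: [0.0, 0.895, -0.445, 0.0]
contact_force: [0.1, -2.5, -0.1]
gripper_width: 0.098
grasp_force: 60.5
time: 9.45
tool_pos: [0.581, -0.1442, 0.1104]
tool_rot: [-0.0, -0.676, 0.737, -0.001]
contact_force: [0.3, -1.8, 0.4]
gripper_width: 0.099
grasp_force: 60.5
[ 0.58097828 -0.14417973  0.11042793] [-0.27172161  0.03359261  0.09205924] [-3.67066903e-01  7.16547184e-02  1.76517152e+00 -9.46132424e-04
  1.30407949e+00  2.86035783e+00]
```

```bash
python3 -m inch '[{"dx":0,"dy":0,"dz":0,"rx":0,"ry":0,"rz":0},{"dx":0,"dy":0,"dz":-0.03,"rx":0,"ry":0,"rz":0},{"dx":0,"dy":0,"dz":-0.03,"rx":0,"ry":0,"rz":0},{"dx":-0.06,"dy":0,"dz":-0.03,"rx":0,"ry":0,"rz":-0.09973},{"dx":-0.06,"dy":0,"dz":-0.03,"rx":0,"ry":0,"rz":-0.19947}]' -0.5
python3 -m inch '[{"dx":0,"dy":0,"dz":0,"rx":0,"ry":0,"rz":-0.09973},{"dx":0,"dy":0,"dz":0,"rx":0,"ry":0,"rz":-0.19947},{"dx":0,"dy":0,"dz":0,"rx":0,"ry":0,"rz":-0.2992},{"dx":0,"dy":0,"dz":0,"rx":0,"ry":0,"rz":-0.39893},{"dx":0,"dy":0,"dz":0,"rx":0,"ry":0,"rz":-0.49867}]'
python3 -m inch '[{"dx":0,"dy":0,"dz":0,"rx":0,"ry":0,"rz":-0.09973},{"dx":0,"dy":0,"dz":0,"rx":0,"ry":0,"rz":-0.19947},{"dx":0,"dy":0,"dz":0,"rx":0,"ry":0,"rz":-0.2992},{"dx":0,"dy":0,"dz":0,"rx":0,"ry":0,"rz":-0.39893},{"dx":0,"dy":0,"dz":0,"rx":0,"ry":0,"rz":-0.49867}]'
python3 -m inch '[{"dx":0,"dy":0,"dz":0,"rx":0,"ry":0,"rz":-0.09973},{"dx":0,"dy":0,"dz":0,"rx":0,"ry":0,"rz":-0.19947},{"dx":0,"dy":0,"dz":0,"rx":0,"ry":0,"rz":-0.2992},{"dx":0,"dy":0,"dz":0,"rx":0,"ry":0,"rz":-0.39893},{"dx":0,"dy":0,"dz":0,"rx":0,"ry":0,"rz":-0.49867}]'
python3 -m inch '[{"dx":0,"dy":0,"dz":0,"rx":0,"ry":0,"rz":-0.09973},{"dx":0,"dy":0,"dz":0,"rx":0,"ry":0,"rz":-0.19947},{"dx":0,"dy":0,"dz":0,"rx":0,"ry":0,"rz":-0.2992},{"dx":0,"dy":0,"dz":0.012,"rx":0,"ry":0,"rz":-0.39893},{"dx":0,"dy":0,"dz":0.03,"rx":0,"ry":0,"rz":-0.39893}]'; python3 -c "
from h import *
s=state();print(s['tool_pos'],s['ft_torque'],s['joint_pos'])"
```

```text
time: 9.95
tool_pos: [0.5851, -0.092, 0.1339]
tool_rot: [-0.001, 0.784, -0.621, -0.001]
contact_force: [-1.2, -0.9, 0.5]
gripper_width: 0.245
grasp_force: 0.0
time: 10.45
tool_pos: [0.5849, -0.0954, 0.1336]
tool_rot: [-0.0, 0.956, -0.293, -0.0]
contact_force: [-0.0, -0.2, 0.1]
gripper_width: 0.245
grasp_force: 0.0
time: 10.95
tool_pos: [0.5848, -0.0954, 0.1335]
tool_rot: [-0.0, 0.997, 0.077, -0.0]
contact_force: [-0.1, -0.1, 0.9]
gripper_width: 0.248
grasp_force: 0.0
time: 11.45
tool_pos: [0.5848, -0.0954, 0.1335]
tool_rot: [-0.0, 0.9, 0.436, 0.0]
contact_force: [0.4, 0.2, -0.5]
gripper_width: 0.25
grasp_force: 0.0
time: 11.95
tool_pos: [0.5857, -0.0957, 0.1104]
tool_rot: [0.001, 0.734, 0.679, 0.001]
contact_force: [-0.5, -0.1, 0.6]
gripper_width: 0.249
grasp_force: 0.0
[ 0.58571925 -0.09570643  0.11038533] [-0.00627029  0.00876366 -0.00326329] [-2.87494942e-01  5.87209118e-02  1.77881994e+00  3.55326322e-04
  1.30175811e+00 -2.09516725e-01]
```

```bash
python3 -m inch '[{"dx":0,"dy":0,"dz":0,"rx":0,"ry":0,"rz":0},{"dx":0,"dy":0,"dz":0,"rx":0,"ry":0,"rz":0},{"dx":-0.00032,"dy":0.00438,"dz":0,"rx":0,"ry":0,"rz":0.09774},{"dx":-0.00128,"dy":0.00867,"dz":0,"rx":0,"ry":0,"rz":0.19548},{"dx":-0.00286,"dy":0.01277,"dz":0,"rx":0,"ry":0,"rz":0.29322}]' -1
python3 -m inch '[{"dx":-0.00032,"dy":0.00438,"dz":0,"rx":0,"ry":0,"rz":0.09774},{"dx":-0.00128,"dy":0.00867,"dz":0,"rx":0,"ry":0,"rz":0.19548},{"dx":-0.00286,"dy":0.01277,"dz":0,"rx":0,"ry":0,"rz":0.29322},{"dx":-0.00501,"dy":0.0166,"dz":0,"rx":0,"ry":0,"rz":0.39095},{"dx":-0.00771,"dy":0.02007,"dz":0,"rx":0,"ry":0,"rz":0.48869}]'
python3 -m inch '[{"dx":-0.00032,"dy":0.00438,"dz":0,"rx":0,"ry":0,"rz":0.09774},{"dx":-0.00128,"dy":0.00867,"dz":0,"rx":0,"ry":0,"rz":0.19548},{"dx":-0.00286,"dy":0.01277,"dz":0,"rx":0,"ry":0,"rz":0.29322},{"dx":-0.00501,"dy":0.0166,"dz":0,"rx":0,"ry":0,"rz":0.39095},{"dx":-0.00771,"dy":0.02007,"dz":0,"rx":0,"ry":0,"rz":0.48869}]'
python3 -m inch '[{"dx":-0.00032,"dy":0.00438,"dz":0,"rx":0,"ry":0,"rz":0.09774},{"dx":-0.00128,"dy":0.00867,"dz":0,"rx":0,"ry":0,"rz":0.19548},{"dx":-0.00286,"dy":0.01277,"dz":0,"rx":0,"ry":0,"rz":0.29322},{"dx":-0.00501,"dy":0.0166,"dz":0,"rx":0,"ry":0,"rz":0.39095},{"dx":-0.00771,"dy":0.02007,"dz":0,"rx":0,"ry":0,"rz":0.48869}]'
python3 -m inch '[{"dx":-0.00032,"dy":0.00438,"dz":0,"rx":0,"ry":0,"rz":0.09774},{"dx":-0.00128,"dy":0.00867,"dz":0,"rx":0,"ry":0,"rz":0.19548},{"dx":-0.00286,"dy":0.01277,"dz":0,"rx":0,"ry":0,"rz":0.29322}]'
python3 -c "
from h import *
s=state();print(s['tool_pos'],s['ft_torque'],s['joint_pos'])"
```

```text
time: 12.45
tool_pos: [0.5951, -0.0982, 0.1073]
tool_rot: [-0.0, 0.867, 0.499, 0.001]
contact_force: [7.5, -0.6, -11.5]
gripper_width: 0.097
grasp_force: 60.4
time: 12.95
tool_pos: [0.6068, -0.112, 0.1073]
tool_rot: [0.0, 0.988, 0.155, 0.001]
contact_force: [10.0, -2.1, -13.2]
gripper_width: 0.102
grasp_force: 60.1
time: 13.45
tool_pos: [0.6061, -0.1302, 0.1073]
tool_rot: [0.0, 0.978, -0.21, 0.002]
contact_force: [10.4, -5.4, -13.0]
gripper_width: 0.105
grasp_force: 59.8
time: 13.95
tool_pos: [0.5934, -0.1432, 0.1073]
tool_rot: [0.001, 0.837, -0.546, 0.002]
contact_force: [9.8, -6.6, -13.4]
gripper_width: 0.103
grasp_force: 59.8
time: 14.25
tool_pos: [0.5826, -0.1455, 0.1073]
tool_rot: [-0.001, -0.698, 0.716, -0.002]
contact_force: [7.3, -7.2, -13.8]
gripper_width: 0.1
grasp_force: 59.8
[ 0.58261889 -0.14546492  0.10731096] [-1.17803655 -1.31315539 -0.02482426] [-3.67203306e-01  7.82456389e-02  1.76374958e+00 -2.77984152e-03
  1.29726694e+00  2.80065146e+00]
```

```bash
python3 -m inch '[{"dx":0,"dy":0,"dz":0,"rx":0,"ry":0,"rz":0},{"dx":0,"dy":0,"dz":-0.03,"rx":0,"ry":0,"rz":0},{"dx":0,"dy":0,"dz":-0.03,"rx":0,"ry":0,"rz":0},{"dx":-0.06,"dy":0,"dz":-0.03,"rx":0,"ry":0,"rz":-0.09973},{"dx":-0.06,"dy":0,"dz":-0.03,"rx":0,"ry":0,"rz":-0.19947}]' -0.5
python3 -m inch '[{"dx":0,"dy":0,"dz":0,"rx":0,"ry":0,"rz":-0.09973},{"dx":0,"dy":0,"dz":0,"rx":0,"ry":0,"rz":-0.19947},{"dx":0,"dy":0,"dz":0,"rx":0,"ry":0,"rz":-0.2992},{"dx":0,"dy":0,"dz":0,"rx":0,"ry":0,"rz":-0.39893},{"dx":0,"dy":0,"dz":0,"rx":0,"ry":0,"rz":-0.49867}]'
python3 -m inch '[{"dx":0,"dy":0,"dz":0,"rx":0,"ry":0,"rz":-0.09973},{"dx":0,"dy":0,"dz":0,"rx":0,"ry":0,"rz":-0.19947},{"dx":0,"dy":0,"dz":0,"rx":0,"ry":0,"rz":-0.2992},{"dx":0,"dy":0,"dz":0,"rx":0,"ry":0,"rz":-0.39893},{"dx":0,"dy":0,"dz":0,"rx":0,"ry":0,"rz":-0.49867}]'
python3 -m inch '[{"dx":0,"dy":0,"dz":0,"rx":0,"ry":0,"rz":-0.09973},{"dx":0,"dy":0,"dz":0,"rx":0,"ry":0,"rz":-0.19947},{"dx":0,"dy":0,"dz":0,"rx":0,"ry":0,"rz":-0.2992},{"dx":0,"dy":0,"dz":0,"rx":0,"ry":0,"rz":-0.39893},{"dx":0,"dy":0,"dz":0,"rx":0,"ry":0,"rz":-0.49867}]'
python3 -m inch '[{"dx":0,"dy":0,"dz":0,"rx":0,"ry":0,"rz":-0.09973},{"dx":0,"dy":0,"dz":0,"rx":0,"ry":0,"rz":-0.19947},{"dx":0,"dy":0,"dz":0.01,"rx":0,"ry":0,"rz":-0.2992},{"dx":0,"dy":0,"dz":0.022,"rx":0,"ry":0,"rz":-0.39893},{"dx":0,"dy":0,"dz":0.03,"rx":0,"ry":0,"rz":-0.39893}]'
python3 -m inch '[{"dx":0,"dy":0,"dz":0,"rx":0,"ry":0,"rz":0},{"dx":0,"dy":0,"dz":0,"rx":0,"ry":0,"rz":0},{"dx":-0.00032,"dy":0.00438,"dz":0,"rx":0,"ry":0,"rz":0.09774},{"dx":-0.00128,"dy":0.00867,"dz":0,"rx":0,"ry":0,"rz":0.19548},{"dx":-0.00286,"dy":0.01277,"dz":0,"rx":0,"ry":0,"rz":0.29322}]' -1
python3 -m inch '[{"dx":-0.00032,"dy":0.00438,"dz":0,"rx":0,"ry":0,"rz":0.09774},{"dx":-0.00128,"dy":0.00867,"dz":0,"rx":0,"ry":0,"rz":0.19548},{"dx":-0.00286,"dy":0.01277,"dz":0,"rx":0,"ry":0,"rz":0.29322},{"dx":-0.00501,"dy":0.0166,"dz":0,"rx":0,"ry":0,"rz":0.39095},{"dx":-0.00771,"dy":0.02007,"dz":0,"rx":0,"ry":0,"rz":0.48869}]'
python3 -m inch '[{"dx":-0.00032,"dy":0.00438,"dz":0,"rx":0,"ry":0,"rz":0.09774},{"dx":-0.00128,"dy":0.00867,"dz":0,"rx":0,"ry":0,"rz":0.19548},{"dx":-0.00286,"dy":0.01277,"dz":0,"rx":0,"ry":0,"rz":0.29322},{"dx":-0.00501,"dy":0.0166,"dz":0,"rx":0,"ry":0,"rz":0.39095},{"dx":-0.00771,"dy":0.02007,"dz":0,"rx":0,"ry":0,"rz":0.48869}]'
python3 -m inch '[{"dx":-0.00032,"dy":0.00438,"dz":0,"rx":0,"ry":0,"rz":0.09774},{"dx":-0.00128,"dy":0.00867,"dz":0,"rx":0,"ry":0,"rz":0.19548},{"dx":-0.00286,"dy":0.01277,"dz":0,"rx":0,"ry":0,"rz":0.29322},{"dx":-0.00501,"dy":0.0166,"dz":0,"rx":0,"ry":0,"rz":0.39095},{"dx":-0.00771,"dy":0.02007,"dz":0,"rx":0,"ry":0,"rz":0.48869}]'
python3 -m inch '[{"dx":-0.00032,"dy":0.00438,"dz":0,"rx":0,"ry":0,"rz":0.09774},{"dx":-0.00128,"dy":0.00867,"dz":0,"rx":0,"ry":0,"rz":0.19548},{"dx":-0.00286,"dy":0.01277,"dz":0,"rx":0,"ry":0,"rz":0.29322}]'
python3 -c "
from h import *
s=state();print(s['tool_pos'],s['ft_torque'],s['joint_pos'])"
```

```text
time: 14.75
tool_pos: [0.5833, -0.092, 0.134]
tool_rot: [-0.001, 0.802, -0.597, -0.001]
contact_force: [0.1, -0.7, -1.0]
gripper_width: 0.25
grasp_force: 0.0
time: 15.25
tool_pos: [0.5833, -0.0953, 0.1338]
tool_rot: [-0.0, 0.965, -0.264, -0.0]
contact_force: [1.1, 0.8, 0.5]
gripper_width: 0.252
grasp_force: 0.0
time: 15.75
tool_pos: [0.5833, -0.0953, 0.1337]
tool_rot: [-0.0, 0.994, 0.107, -0.0]
contact_force: [-0.1, -0.1, 0.4]
gripper_width: 0.253
grasp_force: 0.0
time: 16.25
tool_pos: [0.5833, -0.0954, 0.1337]
tool_rot: [-0.0, 0.886, 0.463, -0.0]
contact_force: [0.4, -0.1, 0.2]
gripper_width: 0.248
grasp_force: 0.0
time: 16.75
tool_pos: [0.583, -0.0953, 0.1091]
tool_rot: [-0.0, 0.713, 0.701, -0.0]
contact_force: [0.8, -0.2, -0.3]
gripper_width: 0.252
grasp_force: 0.0
time: 17.25
tool_pos: [0.5938, -0.0976, 0.1086]
tool_rot: [-0.0, 0.851, 0.526, 0.001]
contact_force: [6.6, -0.2, -11.4]
gripper_width: 0.099
grasp_force: 60.0
time: 17.75
tool_pos: [0.6062, -0.1106, 0.1086]
tool_rot: [0.0, 0.983, 0.186, 0.001]
contact_force: [8.4, -1.1, -12.2]
gripper_width: 0.102
grasp_force: 59.8
time: 18.25
tool_pos: [0.6067, -0.1288, 0.1086]
tool_rot: [0.0, 0.984, -0.179, 0.002]
contact_force: [9.3, -4.0, -12.5]
gripper_width: 0.105
grasp_force: 59.7
time: 18.75
tool_pos: [0.5948, -0.1425, 0.1086]
tool_rot: [0.001, 0.854, -0.52, 0.002]
contact_force: [8.5, -4.9, -12.7]
gripper_width: 0.103
grasp_force: 59.6
time: 19.05
tool_pos: [0.5842, -0.1454, 0.1086]
tool_rot: [0.001, 0.72, -0.694, 0.002]
contact_force: [5.8, -6.2, -12.3]
gripper_width: 0.1
grasp_force: 59.8
[ 0.58418461 -0.14542455  0.10860492] [-1.00413205 -1.13898142  0.00732368] [-0.36617686  0.08028247  1.75928941 -0.00282476  1.29956041  2.73840877]
```

```bash
python3 -m inch '[{"dx":0,"dy":0,"dz":0,"rx":0,"ry":0,"rz":0},{"dx":0,"dy":0,"dz":-0.03,"rx":0,"ry":0,"rz":0},{"dx":0,"dy":0,"dz":-0.03,"rx":0,"ry":0,"rz":0},{"dx":-0.06,"dy":0,"dz":-0.03,"rx":0,"ry":0,"rz":-0.09973},{"dx":-0.06,"dy":0,"dz":-0.03,"rx":0,"ry":0,"rz":-0.19947}]' -0.5
python3 -m inch '[{"dx":0,"dy":0,"dz":0,"rx":0,"ry":0,"rz":-0.09973},{"dx":0,"dy":0,"dz":0,"rx":0,"ry":0,"rz":-0.19947},{"dx":0,"dy":0,"dz":0,"rx":0,"ry":0,"rz":-0.2992},{"dx":0,"dy":0,"dz":0,"rx":0,"ry":0,"rz":-0.39893},{"dx":0,"dy":0,"dz":0,"rx":0,"ry":0,"rz":-0.49867}]'
python3 -m inch '[{"dx":0,"dy":0,"dz":0,"rx":0,"ry":0,"rz":-0.09973},{"dx":0,"dy":0,"dz":0,"rx":0,"ry":0,"rz":-0.19947},{"dx":0,"dy":0,"dz":0,"rx":0,"ry":0,"rz":-0.2992},{"dx":0,"dy":0,"dz":0,"rx":0,"ry":0,"rz":-0.39893},{"dx":0,"dy":0,"dz":0,"rx":0,"ry":0,"rz":-0.49867}]'
python3 -m inch '[{"dx":0,"dy":0,"dz":0,"rx":0,"ry":0,"rz":-0.09973},{"dx":0,"dy":0,"dz":0,"rx":0,"ry":0,"rz":-0.19947},{"dx":0,"dy":0,"dz":0,"rx":0,"ry":0,"rz":-0.2992},{"dx":0,"dy":0,"dz":0,"rx":0,"ry":0,"rz":-0.39893},{"dx":0,"dy":0,"dz":0,"rx":0,"ry":0,"rz":-0.49867}]'
python3 -m inch '[{"dx":0,"dy":0,"dz":0,"rx":0,"ry":0,"rz":-0.09973},{"dx":0,"dy":0,"dz":0,"rx":0,"ry":0,"rz":-0.19947},{"dx":0,"dy":0,"dz":0.01,"rx":0,"ry":0,"rz":-0.2992},{"dx":0,"dy":0,"dz":0.022,"rx":0,"ry":0,"rz":-0.39893},{"dx":0,"dy":0,"dz":0.03,"rx":0,"ry":0,"rz":-0.39893}]'
python3 -m inch '[{"dx":0,"dy":0,"dz":0,"rx":0,"ry":0,"rz":0},{"dx":0,"dy":0,"dz":0,"rx":0,"ry":0,"rz":0},{"dx":-0.00032,"dy":0.00438,"dz":0,"rx":0,"ry":0,"rz":0.09774},{"dx":-0.00128,"dy":0.00867,"dz":0,"rx":0,"ry":0,"rz":0.19548},{"dx":-0.00286,"dy":0.01277,"dz":0,"rx":0,"ry":0,"rz":0.29322}]' -1
python3 -m inch '[{"dx":-0.00032,"dy":0.00438,"dz":0,"rx":0,"ry":0,"rz":0.09774},{"dx":-0.00128,"dy":0.00867,"dz":0,"rx":0,"ry":0,"rz":0.19548},{"dx":-0.00286,"dy":0.01277,"dz":0,"rx":0,"ry":0,"rz":0.29322},{"dx":-0.00501,"dy":0.0166,"dz":0,"rx":0,"ry":0,"rz":0.39095},{"dx":-0.00771,"dy":0.02007,"dz":0,"rx":0,"ry":0,"rz":0.48869}]'
python3 -m inch '[{"dx":-0.00032,"dy":0.00438,"dz":0,"rx":0,"ry":0,"rz":0.09774},{"dx":-0.00128,"dy":0.00867,"dz":0,"rx":0,"ry":0,"rz":0.19548},{"dx":-0.00286,"dy":0.01277,"dz":0,"rx":0,"ry":0,"rz":0.29322},{"dx":-0.00501,"dy":0.0166,"dz":0,"rx":0,"ry":0,"rz":0.39095},{"dx":-0.00771,"dy":0.02007,"dz":0,"rx":0,"ry":0,"rz":0.48869}]'
python3 -m inch '[{"dx":-0.00032,"dy":0.00438,"dz":0,"rx":0,"ry":0,"rz":0.09774},{"dx":-0.00128,"dy":0.00867,"dz":0,"rx":0,"ry":0,"rz":0.19548},{"dx":-0.00286,"dy":0.01277,"dz":0,"rx":0,"ry":0,"rz":0.29322},{"dx":-0.00501,"dy":0.0166,"dz":0,"rx":0,"ry":0,"rz":0.39095},{"dx":-0.00771,"dy":0.02007,"dz":0,"rx":0,"ry":0,"rz":0.48869}]'
python3 -m inch '[{"dx":-0.00032,"dy":0.00438,"dz":0,"rx":0,"ry":0,"rz":0.09774},{"dx":-0.00128,"dy":0.00867,"dz":0,"rx":0,"ry":0,"rz":0.19548},{"dx":-0.00286,"dy":0.01277,"dz":0,"rx":0,"ry":0,"rz":0.29322}]'
python3 -c "
from h import *
s=state();print(s['tool_pos'],s['ft_torque'],s['joint_pos'])"
```

```text
time: 19.55
tool_pos: [0.5819, -0.0922, 0.1347]
tool_rot: [-0.001, 0.821, -0.571, -0.0]
contact_force: [-0.5, -1.2, 0.0]
gripper_width: 0.25
grasp_force: 0.0
time: 20.05
tool_pos: [0.582, -0.0955, 0.1344]
tool_rot: [0.0, 0.972, -0.233, 0.0]
contact_force: [-0.2, 0.6, -0.0]
gripper_width: 0.249
grasp_force: 0.0
time: 20.55
tool_pos: [0.582, -0.0956, 0.1344]
tool_rot: [0.0, 0.99, 0.138, 0.0]
contact_force: [1.1, 0.2, 0.5]
gripper_width: 0.246
grasp_force: 0.0
time: 21.05
tool_pos: [0.582, -0.0956, 0.1345]
tool_rot: [0.0, 0.872, 0.49, 0.0]
contact_force: [0.5, 0.4, -0.3]
gripper_width: 0.25
grasp_force: 0.0
time: 21.55
tool_pos: [0.5817, -0.0955, 0.1098]
tool_rot: [-0.0, 0.691, 0.723, -0.0]
contact_force: [-0.1, 0.8, 0.5]
gripper_width: 0.249
grasp_force: 0.0
time: 22.05
tool_pos: [0.5924, -0.097, 0.109]
tool_rot: [-0.0, 0.834, 0.552, 0.0]
contact_force: [4.2, -0.4, -9.2]
gripper_width: 0.102
grasp_force: 60.0
time: 22.55
tool_pos: [0.6056, -0.1093, 0.1091]
tool_rot: [0.0, 0.976, 0.217, 0.001]
contact_force: [7.3, -1.9, -9.9]
gripper_width: 0.105
grasp_force: 59.9
time: 23.05
tool_pos: [0.6071, -0.1273, 0.1091]
tool_rot: [0.001, 0.989, -0.148, 0.002]
contact_force: [7.2, -3.4, -10.3]
gripper_width: 0.099
grasp_force: 59.7
time: 23.55
tool_pos: [0.5962, -0.1417, 0.1091]
tool_rot: [0.001, 0.87, -0.493, 0.002]
contact_force: [5.7, -5.8, -10.5]
gripper_width: 0.096
grasp_force: 59.7
time: 23.85
tool_pos: [0.5858, -0.1452, 0.1091]
tool_rot: [0.001, 0.742, -0.671, 0.002]
contact_force: [5.5, -6.1, -9.3]
gripper_width: 0.099
grasp_force: 59.8
[ 0.58575812 -0.14522586  0.10909519] [-0.94923962 -0.88170219  0.02073073] [-0.36497665  0.08312838  1.75539615 -0.0027202   1.30057037  2.67649248]
```

```bash
python3 -m inch '[{"dx":0,"dy":0,"dz":0,"rx":0,"ry":0,"rz":0},{"dx":0,"dy":0,"dz":-0.03,"rx":0,"ry":0,"rz":0},{"dx":0,"dy":0,"dz":-0.03,"rx":0,"ry":0,"rz":0},{"dx":-0.06,"dy":0,"dz":-0.03,"rx":0,"ry":0,"rz":-0.09973},{"dx":-0.06,"dy":0,"dz":-0.03,"rx":0,"ry":0,"rz":-0.19947}]' -0.5
python3 -m inch '[{"dx":0,"dy":0,"dz":0,"rx":0,"ry":0,"rz":-0.09973},{"dx":0,"dy":0,"dz":0,"rx":0,"ry":0,"rz":-0.19947},{"dx":0,"dy":0,"dz":0,"rx":0,"ry":0,"rz":-0.2992},{"dx":0,"dy":0,"dz":0,"rx":0,"ry":0,"rz":-0.39893},{"dx":0,"dy":0,"dz":0,"rx":0,"ry":0,"rz":-0.49867}]'
python3 -m inch '[{"dx":0,"dy":0,"dz":0,"rx":0,"ry":0,"rz":-0.09973},{"dx":0,"dy":0,"dz":0,"rx":0,"ry":0,"rz":-0.19947},{"dx":0,"dy":0,"dz":0,"rx":0,"ry":0,"rz":-0.2992},{"dx":0,"dy":0,"dz":0,"rx":0,"ry":0,"rz":-0.39893},{"dx":0,"dy":0,"dz":0,"rx":0,"ry":0,"rz":-0.49867}]'
python3 -m inch '[{"dx":0,"dy":0,"dz":0,"rx":0,"ry":0,"rz":-0.09973},{"dx":0,"dy":0,"dz":0,"rx":0,"ry":0,"rz":-0.19947},{"dx":0,"dy":0,"dz":0,"rx":0,"ry":0,"rz":-0.2992},{"dx":0,"dy":0,"dz":0,"rx":0,"ry":0,"rz":-0.39893},{"dx":0,"dy":0,"dz":0,"rx":0,"ry":0,"rz":-0.49867}]'
python3 -m inch '[{"dx":0,"dy":0,"dz":0,"rx":0,"ry":0,"rz":-0.09973},{"dx":0,"dy":0,"dz":0,"rx":0,"ry":0,"rz":-0.19947},{"dx":0,"dy":0,"dz":0.01,"rx":0,"ry":0,"rz":-0.2992},{"dx":0,"dy":0,"dz":0.022,"rx":0,"ry":0,"rz":-0.39893},{"dx":0,"dy":0,"dz":0.03,"rx":0,"ry":0,"rz":-0.39893}]'
python3 -m inch '[{"dx":0,"dy":0,"dz":0,"rx":0,"ry":0,"rz":0},{"dx":0,"dy":0,"dz":0,"rx":0,"ry":0,"rz":0},{"dx":-0.00032,"dy":0.00438,"dz":0,"rx":0,"ry":0,"rz":0.09774},{"dx":-0.00128,"dy":0.00867,"dz":0,"rx":0,"ry":0,"rz":0.19548},{"dx":-0.00128,"dy":0.00867,"dz":0,"rx":0,"ry":0,"rz":0.19548}]' -1
python3 -c "
from h import *
s=state();q=s['tool_rot'];print(s['tool_pos'],np.degrees(2*np.arctan2(q[2],q[1])),s['joint_pos'])"
```

```text
time: 24.35
tool_pos: [0.5801, -0.0923, 0.1345]
tool_rot: [-0.001, 0.838, -0.545, -0.0]
contact_force: [-0.1, -0.4, 0.1]
gripper_width: 0.251
grasp_force: 0.0
time: 24.85
tool_pos: [0.5805, -0.0956, 0.1344]
tool_rot: [0.0, 0.979, -0.202, 0.0]
contact_force: [-0.2, 0.3, -0.0]
gripper_width: 0.247
grasp_force: 0.0
time: 25.35
tool_pos: [0.5805, -0.0956, 0.1344]
tool_rot: [0.0, 0.986, 0.169, 0.0]
contact_force: [0.5, -0.5, 0.9]
gripper_width: 0.253
grasp_force: 0.0
time: 25.85
tool_pos: [0.5805, -0.0956, 0.1344]
tool_rot: [0.0, 0.856, 0.518, 0.0]
contact_force: [0.3, 1.2, 0.0]
gripper_width: 0.249
grasp_force: 0.0
time: 26.35
tool_pos: [0.5802, -0.0956, 0.1097]
tool_rot: [-0.0, 0.667, 0.745, -0.0]
contact_force: [-0.4, -0.2, -0.4]
gripper_width: 0.253
grasp_force: 0.0
time: 26.85
tool_pos: [0.5874, -0.0955, 0.109]
tool_rot: [-0.0, 0.77, 0.638, 0.0]
contact_force: [3.8, 0.3, -9.2]
gripper_width: 0.099
grasp_force: 59.8
[ 0.58738109 -0.09553189  0.10901535] 79.34926963804077 [-2.86708362e-01  6.56464378e-02  1.77400125e+00  9.57137390e-04
  1.30234949e+00 -1.01072102e-01]
```

```bash
python3 -m inch '[{"dx":-0.00015,"dy":0.003,"dz":0,"rx":0,"ry":0,"rz":0.067},{"dx":-0.00051,"dy":0.00552,"dz":0,"rx":0,"ry":0,"rz":0.12333},{"dx":-0.00051,"dy":0.00552,"dz":0,"rx":0,"ry":0,"rz":0.12333}]'
python3 -c "
from h import *
s=state();q=s['tool_rot'];print(s['tool_pos'],np.degrees(2*np.arctan2(q[2],q[1])),s['joint_pos'])"
```

```text
time: 27.15
tool_pos: [0.5918, -0.0967, 0.109]
tool_rot: [-0.0, 0.825, 0.565, 0.001]
contact_force: [7.3, 1.2, -9.5]
gripper_width: 0.098
grasp_force: 59.7
[ 0.5917753  -0.09673325  0.10904175] 68.87027838843503 [-2.86682233e-01  7.55225994e-02  1.76355042e+00  1.21560712e-03
  1.30222534e+00  8.17785859e-02]
```

```bash
python3 -m inch '[{"dx":-0.00032,"dy":-0.00438,"dz":0,"rx":0,"ry":0,"rz":-0.09774},{"dx":-0.00128,"dy":-0.00867,"dz":0,"rx":0,"ry":0,"rz":-0.19548},{"dx":-0.00286,"dy":-0.01277,"dz":0,"rx":0,"ry":0,"rz":-0.29322},{"dx":-0.00501,"dy":-0.0166,"dz":0,"rx":0,"ry":0,"rz":-0.39095},{"dx":-0.00771,"dy":-0.02007,"dz":0,"rx":0,"ry":0,"rz":-0.48869}]'
python3 -m inch '[{"dx":-0.00032,"dy":-0.00438,"dz":0,"rx":0,"ry":0,"rz":-0.09774},{"dx":-0.00128,"dy":-0.00867,"dz":0,"rx":0,"ry":0,"rz":-0.19548},{"dx":-0.00286,"dy":-0.01277,"dz":0,"rx":0,"ry":0,"rz":-0.29322},{"dx":-0.00501,"dy":-0.0166,"dz":0,"rx":0,"ry":0,"rz":-0.39095},{"dx":-0.00771,"dy":-0.02007,"dz":0,"rx":0,"ry":0,"rz":-0.48869}]'
python3 -m inch '[{"dx":-0.00032,"dy":-0.00438,"dz":0,"rx":0,"ry":0,"rz":-0.09774},{"dx":-0.00128,"dy":-0.00867,"dz":0,"rx":0,"ry":0,"rz":-0.19548},{"dx":-0.00286,"dy":-0.01277,"dz":0,"rx":0,"ry":0,"rz":-0.29322},{"dx":-0.00501,"dy":-0.0166,"dz":0,"rx":0,"ry":0,"rz":-0.39095},{"dx":-0.00771,"dy":-0.02007,"dz":0,"rx":0,"ry":0,"rz":-0.48869}]'
python3 -m inch '[{"dx":-0.00032,"dy":-0.00438,"dz":0,"rx":0,"ry":0,"rz":-0.09774},{"dx":-0.00128,"dy":-0.00867,"dz":0,"rx":0,"ry":0,"rz":-0.19548},{"dx":-0.00286,"dy":-0.01277,"dz":0,"rx":0,"ry":0,"rz":-0.29322},{"dx":-0.00501,"dy":-0.0166,"dz":0,"rx":0,"ry":0,"rz":-0.39095},{"dx":-0.00771,"dy":-0.02007,"dz":0,"rx":0,"ry":0,"rz":-0.48869}]'
python3 -m inch '[{"dx":0,"dy":0,"dz":0,"rx":0,"ry":0,"rz":0},{"dx":0,"dy":0,"dz":-0.03,"rx":0,"ry":0,"rz":0},{"dx":0,"dy":0,"dz":-0.03,"rx":0,"ry":0,"rz":0},{"dx":-0.06,"dy":0,"dz":-0.03,"rx":0,"ry":0,"rz":0.09973},{"dx":-0.06,"dy":0,"dz":-0.03,"rx":0,"ry":0,"rz":0.19947}]' -0.5
python3 -c "
from h import *
s=state();q=s['tool_rot'];print(s['tool_pos'],np.degrees(2*np.arctan2(q[2],q[1])),s['joint_pos'])"
```

```text
time: 27.65
tool_pos: [0.5736, -0.0969, 0.109]
tool_rot: [-0.001, 0.564, 0.826, -0.0]
contact_force: [3.0, -1.4, -9.3]
gripper_width: 0.101
grasp_force: 59.8
time: 28.15
tool_pos: [0.5604, -0.1091, 0.109]
tool_rot: [-0.001, 0.231, 0.973, -0.001]
contact_force: [2.6, -1.9, -8.9]
gripper_width: 0.102
grasp_force: 59.8
time: 28.65
tool_pos: [0.5587, -0.1269, 0.109]
tool_rot: [-0.001, -0.133, 0.991, -0.001]
contact_force: [2.3, -3.8, -9.9]
gripper_width: 0.094
grasp_force: 59.7
time: 29.15
tool_pos: [0.5694, -0.1414, 0.1091]
tool_rot: [-0.001, -0.479, 0.878, -0.001]
contact_force: [4.4, -5.7, -11.5]
gripper_width: 0.103
grasp_force: 59.5
time: 29.65
tool_pos: [0.5979, -0.097, 0.1354]
tool_rot: [0.001, -0.34, 0.94, -0.0]
contact_force: [0.0, 0.0, -0.7]
gripper_width: 0.251
grasp_force: 0.0
[ 0.59789435 -0.09695342  0.13536222] 219.75913313392087 [-2.84338467e-01  6.25168917e-02  1.73091769e+00  1.57999901e-03
  1.34572862e+00 -2.54941332e+00]
```

```bash
python3 -m inch '[{"dx":0,"dy":0,"dz":0,"rx":0,"ry":0,"rz":0.09973},{"dx":0,"dy":0,"dz":0,"rx":0,"ry":0,"rz":0.19947},{"dx":0,"dy":0,"dz":0,"rx":0,"ry":0,"rz":0.2992},{"dx":0,"dy":0,"dz":0,"rx":0,"ry":0,"rz":0.39893},{"dx":0,"dy":0,"dz":0,"rx":0,"ry":0,"rz":0.49867}]'
python3 -m inch '[{"dx":0,"dy":0,"dz":0,"rx":0,"ry":0,"rz":0.09973},{"dx":0,"dy":0,"dz":0,"rx":0,"ry":0,"rz":0.19947},{"dx":0,"dy":0,"dz":0,"rx":0,"ry":0,"rz":0.2992},{"dx":0,"dy":0,"dz":0,"rx":0,"ry":0,"rz":0.39893},{"dx":0,"dy":0,"dz":0,"rx":0,"ry":0,"rz":0.49867}]'
python3 -m inch '[{"dx":0,"dy":0,"dz":0,"rx":0,"ry":0,"rz":0.09973},{"dx":0,"dy":0,"dz":0,"rx":0,"ry":0,"rz":0.19947},{"dx":0,"dy":0,"dz":0,"rx":0,"ry":0,"rz":0.2992},{"dx":0,"dy":0,"dz":0,"rx":0,"ry":0,"rz":0.39893},{"dx":0,"dy":0,"dz":0,"rx":0,"ry":0,"rz":0.49867}]'
python3 -m inch '[{"dx":0,"dy":0,"dz":0,"rx":0,"ry":0,"rz":0.09973},{"dx":0,"dy":0,"dz":0,"rx":0,"ry":0,"rz":0.19947},{"dx":0,"dy":0,"dz":0.01,"rx":0,"ry":0,"rz":0.2992},{"dx":0,"dy":0,"dz":0.022,"rx":0,"ry":0,"rz":0.39893},{"dx":0,"dy":0,"dz":0.03,"rx":0,"ry":0,"rz":0.39893}]'
python3 -m inch '[{"dx":0,"dy":0,"dz":0,"rx":0,"ry":0,"rz":0},{"dx":0,"dy":0,"dz":0,"rx":0,"ry":0,"rz":0},{"dx":-0.00032,"dy":-0.00438,"dz":0,"rx":0,"ry":0,"rz":-0.09774},{"dx":-0.00128,"dy":-0.00867,"dz":0,"rx":0,"ry":0,"rz":-0.19548},{"dx":-0.00286,"dy":-0.01277,"dz":0,"rx":0,"ry":0,"rz":-0.29322}]' -1
python3 -c "
from h import *
s=state();q=s['tool_rot'];print(s['tool_pos'],np.degrees(2*np.arctan2(q[2],q[1])),s['joint_pos'])"
```

```text
time: 30.15
tool_pos: [0.5961, -0.0994, 0.1346]
tool_rot: [0.0, 0.028, 1.0, -0.0]
contact_force: [0.7, 0.3, -0.5]
gripper_width: 0.247
grasp_force: 0.0
time: 30.65
tool_pos: [0.5962, -0.0995, 0.1346]
tool_rot: [0.0, 0.392, 0.92, -0.0]
contact_force: [-0.5, -0.4, 0.1]
gripper_width: 0.249
grasp_force: 0.0
time: 31.15
tool_pos: [0.5961, -0.0995, 0.1346]
tool_rot: [0.0, 0.701, 0.714, 0.0]
contact_force: [0.6, -0.4, 0.3]
gripper_width: 0.249
grasp_force: 0.0
time: 31.65
tool_pos: [0.5959, -0.0994, 0.1099]
tool_rot: [0.0, 0.878, 0.478, -0.0]
contact_force: [0.9, 0.3, 0.2]
gripper_width: 0.251
grasp_force: 0.0
time: 32.15
tool_pos: [0.5858, -0.0961, 0.1091]
tool_rot: [-0.0, 0.75, 0.661, -0.0]
contact_force: [4.0, -2.8, -8.1]
gripper_width: 0.101
grasp_force: 60.1
[ 0.58577867 -0.09606416  0.1091274 ] 82.76727625764947 [-2.87565012e-01  6.22637432e-02  1.77734852e+00 -6.29102458e-04
  1.30244899e+00 -1.61163227e-01]
```

```bash
python3 -m inch '[{"dx":-0.00032,"dy":-0.00438,"dz":0,"rx":0,"ry":0,"rz":-0.09774},{"dx":-0.00128,"dy":-0.00867,"dz":0,"rx":0,"ry":0,"rz":-0.19548},{"dx":-0.00286,"dy":-0.01277,"dz":0,"rx":0,"ry":0,"rz":-0.29322},{"dx":-0.00501,"dy":-0.0166,"dz":0,"rx":0,"ry":0,"rz":-0.39095},{"dx":-0.00771,"dy":-0.02007,"dz":0,"rx":0,"ry":0,"rz":-0.48869}]'
python3 -m inch '[{"dx":-0.00032,"dy":-0.00438,"dz":0,"rx":0,"ry":0,"rz":-0.09774},{"dx":-0.00128,"dy":-0.00867,"dz":0,"rx":0,"ry":0,"rz":-0.19548},{"dx":-0.00286,"dy":-0.01277,"dz":0,"rx":0,"ry":0,"rz":-0.29322},{"dx":-0.00501,"dy":-0.0166,"dz":0,"rx":0,"ry":0,"rz":-0.39095},{"dx":-0.00771,"dy":-0.02007,"dz":0,"rx":0,"ry":0,"rz":-0.48869}]'
python3 -m inch '[{"dx":-0.00032,"dy":-0.00438,"dz":0,"rx":0,"ry":0,"rz":-0.09774},{"dx":-0.00128,"dy":-0.00867,"dz":0,"rx":0,"ry":0,"rz":-0.19548},{"dx":-0.00286,"dy":-0.01277,"dz":0,"rx":0,"ry":0,"rz":-0.29322},{"dx":-0.00501,"dy":-0.0166,"dz":0,"rx":0,"ry":0,"rz":-0.39095},{"dx":-0.00771,"dy":-0.02007,"dz":0,"rx":0,"ry":0,"rz":-0.48869}]'
python3 -m inch '[{"dx":-0.00032,"dy":-0.00438,"dz":0,"rx":0,"ry":0,"rz":-0.09774},{"dx":-0.00128,"dy":-0.00867,"dz":0,"rx":0,"ry":0,"rz":-0.19548},{"dx":-0.00286,"dy":-0.01277,"dz":0,"rx":0,"ry":0,"rz":-0.29322}]'
python3 -m inch '[{"dx":0,"dy":0,"dz":0,"rx":0,"ry":0,"rz":0},{"dx":0,"dy":0,"dz":-0.03,"rx":0,"ry":0,"rz":0},{"dx":0,"dy":0,"dz":-0.03,"rx":0,"ry":0,"rz":0},{"dx":-0.06,"dy":0,"dz":-0.03,"rx":0,"ry":0,"rz":0.09973},{"dx":-0.06,"dy":0,"dz":-0.03,"rx":0,"ry":0,"rz":0.19947}]' -0.5
python3 -m inch '[{"dx":0,"dy":0,"dz":0,"rx":0,"ry":0,"rz":0.09973},{"dx":0,"dy":0,"dz":0,"rx":0,"ry":0,"rz":0.19947},{"dx":0,"dy":0,"dz":0,"rx":0,"ry":0,"rz":0.2992},{"dx":0,"dy":0,"dz":0,"rx":0,"ry":0,"rz":0.39893},{"dx":0,"dy":0,"dz":0,"rx":0,"ry":0,"rz":0.49867}]'
python3 -m inch '[{"dx":0,"dy":0,"dz":0,"rx":0,"ry":0,"rz":0.09973},{"dx":0,"dy":0,"dz":0,"rx":0,"ry":0,"rz":0.19947},{"dx":0,"dy":0,"dz":0,"rx":0,"ry":0,"rz":0.2992},{"dx":0,"dy":0,"dz":0,"rx":0,"ry":0,"rz":0.39893},{"dx":0,"dy":0,"dz":0,"rx":0,"ry":0,"rz":0.49867}]'
python3 -m inch '[{"dx":0,"dy":0,"dz":0,"rx":0,"ry":0,"rz":0.09973},{"dx":0,"dy":0,"dz":0,"rx":0,"ry":0,"rz":0.19947},{"dx":0,"dy":0,"dz":0,"rx":0,"ry":0,"rz":0.2992},{"dx":0,"dy":0,"dz":0,"rx":0,"ry":0,"rz":0.39893},{"dx":0,"dy":0,"dz":0,"rx":0,"ry":0,"rz":0.49867}]'
python3 -m inch '[{"dx":0,"dy":0,"dz":0,"rx":0,"ry":0,"rz":0.09973},{"dx":0,"dy":0,"dz":0,"rx":0,"ry":0,"rz":0.19947},{"dx":0,"dy":0,"dz":0.01,"rx":0,"ry":0,"rz":0.2992},{"dx":0,"dy":0,"dz":0.022,"rx":0,"ry":0,"rz":0.39893},{"dx":0,"dy":0,"dz":0.03,"rx":0,"ry":0,"rz":0.39893}]'
python3 -m inch '[{"dx":0,"dy":0,"dz":0,"rx":0,"ry":0,"rz":0},{"dx":0,"dy":0,"dz":0,"rx":0,"ry":0,"rz":0},{"dx":-0.00032,"dy":-0.00438,"dz":0,"rx":0,"ry":0,"rz":-0.09774},{"dx":-0.00128,"dy":-0.00867,"dz":0,"rx":0,"ry":0,"rz":-0.19548},{"dx":-0.00286,"dy":-0.01277,"dz":0,"rx":0,"ry":0,"rz":-0.29322}]' -1
python3 -c "
from h import *
s=state();q=s['tool_rot'];print(s['tool_pos'],np.degrees(2*np.arctan2(q[2],q[1])),s['joint_pos'])"
```

```text
time: 32.65
tool_pos: [0.5689, -0.1004, 0.1091]
tool_rot: [-0.0, 0.464, 0.886, -0.001]
contact_force: [3.0, -3.4, -8.2]
gripper_width: 0.1
grasp_force: 60.0
time: 33.15
tool_pos: [0.5592, -0.1149, 0.1091]
tool_rot: [-0.0, 0.116, 0.993, -0.001]
contact_force: [3.3, -4.5, -9.2]
gripper_width: 0.098
grasp_force: 59.9
time: 33.65
tool_pos: [0.5617, -0.1321, 0.1092]
tool_rot: [-0.0, -0.248, 0.969, -0.001]
contact_force: [4.4, -4.1, -8.5]
gripper_width: 0.099
grasp_force: 60.0
time: 33.95
tool_pos: [0.5687, -0.14, 0.1092]
tool_rot: [-0.0, -0.453, 0.891, -0.001]
contact_force: [4.4, -3.9, -9.1]
gripper_width: 0.102
grasp_force: 60.0
time: 34.45
tool_pos: [0.5993, -0.0977, 0.1351]
tool_rot: [0.002, -0.312, 0.95, 0.0]
contact_force: [-0.9, -0.5, -0.4]
gripper_width: 0.25
grasp_force: 0.0
time: 34.95
tool_pos: [0.5974, -0.1002, 0.1344]
tool_rot: [0.0, 0.058, 0.998, 0.0]
contact_force: [-0.1, 0.5, 0.1]
gripper_width: 0.252
grasp_force: 0.0
time: 35.45
tool_pos: [0.5974, -0.1002, 0.1344]
tool_rot: [0.0, 0.418, 0.908, 0.0]
contact_force: [0.1, -0.4, 0.0]
gripper_width: 0.248
grasp_force: 0.0
time: 35.95
tool_pos: [0.5974, -0.1001, 0.1344]
tool_rot: [0.0, 0.721, 0.693, 0.0]
contact_force: [0.1, 0.3, -0.7]
gripper_width: 0.248
grasp_force: 0.0
time: 36.45
tool_pos: [0.5971, -0.1001, 0.1097]
tool_rot: [-0.0, 0.892, 0.452, -0.0]
contact_force: [-0.0, 0.3, 0.2]
gripper_width: 0.251
grasp_force: 0.0
time: 36.95
tool_pos: [0.5872, -0.0963, 0.1089]
tool_rot: [-0.0, 0.769, 0.639, -0.0]
contact_force: [4.0, -1.9, -8.3]
gripper_width: 0.1
grasp_force: 60.3
[ 0.58723893 -0.09629547  0.10894685] 79.39468279957426 [-2.87314989e-01  6.59405604e-02  1.77381413e+00 -4.74581703e-04
  1.30245284e+00 -1.02091317e-01]
```

```bash
python3 -m inch '[{"dx":-0.00032,"dy":-0.00438,"dz":0,"rx":0,"ry":0,"rz":-0.09774},{"dx":-0.00128,"dy":-0.00867,"dz":0,"rx":0,"ry":0,"rz":-0.19548},{"dx":-0.00286,"dy":-0.01277,"dz":0,"rx":0,"ry":0,"rz":-0.29322},{"dx":-0.00501,"dy":-0.0166,"dz":0,"rx":0,"ry":0,"rz":-0.39095},{"dx":-0.00771,"dy":-0.02007,"dz":0,"rx":0,"ry":0,"rz":-0.48869}]'
python3 -m inch '[{"dx":-0.00032,"dy":-0.00438,"dz":0,"rx":0,"ry":0,"rz":-0.09774},{"dx":-0.00128,"dy":-0.00867,"dz":0,"rx":0,"ry":0,"rz":-0.19548},{"dx":-0.00286,"dy":-0.01277,"dz":0,"rx":0,"ry":0,"rz":-0.29322},{"dx":-0.00501,"dy":-0.0166,"dz":0,"rx":0,"ry":0,"rz":-0.39095},{"dx":-0.00771,"dy":-0.02007,"dz":0,"rx":0,"ry":0,"rz":-0.48869}]'
python3 -m inch '[{"dx":-0.00032,"dy":-0.00438,"dz":0,"rx":0,"ry":0,"rz":-0.09774},{"dx":-0.00128,"dy":-0.00867,"dz":0,"rx":0,"ry":0,"rz":-0.19548},{"dx":-0.00286,"dy":-0.01277,"dz":0,"rx":0,"ry":0,"rz":-0.29322},{"dx":-0.00501,"dy":-0.0166,"dz":0,"rx":0,"ry":0,"rz":-0.39095},{"dx":-0.00771,"dy":-0.02007,"dz":0,"rx":0,"ry":0,"rz":-0.48869}]'
python3 -m inch '[{"dx":-0.00032,"dy":-0.00438,"dz":0,"rx":0,"ry":0,"rz":-0.09774},{"dx":-0.00128,"dy":-0.00867,"dz":0,"rx":0,"ry":0,"rz":-0.19548},{"dx":-0.00286,"dy":-0.01277,"dz":0,"rx":0,"ry":0,"rz":-0.29322}]'
python3 -m inch '[{"dx":0,"dy":0,"dz":0,"rx":0,"ry":0,"rz":0},{"dx":0,"dy":0,"dz":-0.03,"rx":0,"ry":0,"rz":0},{"dx":0,"dy":0,"dz":-0.03,"rx":0,"ry":0,"rz":0},{"dx":-0.06,"dy":0,"dz":-0.03,"rx":0,"ry":0,"rz":0.09973},{"dx":-0.06,"dy":0,"dz":-0.03,"rx":0,"ry":0,"rz":0.19947}]' -0.5
python3 -m inch '[{"dx":0,"dy":0,"dz":0,"rx":0,"ry":0,"rz":0.09973},{"dx":0,"dy":0,"dz":0,"rx":0,"ry":0,"rz":0.19947},{"dx":0,"dy":0,"dz":0,"rx":0,"ry":0,"rz":0.2992},{"dx":0,"dy":0,"dz":0,"rx":0,"ry":0,"rz":0.39893},{"dx":0,"dy":0,"dz":0,"rx":0,"ry":0,"rz":0.49867}]'
python3 -m inch '[{"dx":0,"dy":0,"dz":0,"rx":0,"ry":0,"rz":0.09973},{"dx":0,"dy":0,"dz":0,"rx":0,"ry":0,"rz":0.19947},{"dx":0,"dy":0,"dz":0,"rx":0,"ry":0,"rz":0.2992},{"dx":0,"dy":0,"dz":0,"rx":0,"ry":0,"rz":0.39893},{"dx":0,"dy":0,"dz":0,"rx":0,"ry":0,"rz":0.49867}]'
python3 -m inch '[{"dx":0,"dy":0,"dz":0,"rx":0,"ry":0,"rz":0.09973},{"dx":0,"dy":0,"dz":0,"rx":0,"ry":0,"rz":0.19947},{"dx":0,"dy":0,"dz":0,"rx":0,"ry":0,"rz":0.2992},{"dx":0,"dy":0,"dz":0,"rx":0,"ry":0,"rz":0.39893},{"dx":0,"dy":0,"dz":0,"rx":0,"ry":0,"rz":0.49867}]'
python3 -m inch '[{"dx":0,"dy":0,"dz":0,"rx":0,"ry":0,"rz":0.09973},{"dx":0,"dy":0,"dz":0,"rx":0,"ry":0,"rz":0.19947},{"dx":0,"dy":0,"dz":0.01,"rx":0,"ry":0,"rz":0.2992},{"dx":0,"dy":0,"dz":0.022,"rx":0,"ry":0,"rz":0.39893},{"dx":0,"dy":0,"dz":0.03,"rx":0,"ry":0,"rz":0.39893}]'
python3 -m inch '[{"dx":0,"dy":0,"dz":0,"rx":0,"ry":0,"rz":0},{"dx":0,"dy":0,"dz":0,"rx":0,"ry":0,"rz":0},{"dx":-0.00032,"dy":-0.00438,"dz":0,"rx":0,"ry":0,"rz":-0.09774},{"dx":-0.00128,"dy":-0.00867,"dz":0,"rx":0,"ry":0,"rz":-0.19548},{"dx":-0.00128,"dy":-0.00867,"dz":0,"rx":0,"ry":0,"rz":-0.19548}]' -1
python3 -c "
from h import *
s=state();q=s['tool_rot'];print(s['tool_pos'],np.degrees(2*np.arctan2(q[2],q[1])),s['joint_pos'])"
```

```text
time: 37.45
tool_pos: [0.5702, -0.0996, 0.1089]
tool_rot: [-0.0, 0.49, 0.872, -0.001]
contact_force: [3.2, -3.8, -9.2]
gripper_width: 0.096
grasp_force: 60.2
time: 37.95
tool_pos: [0.5597, -0.1134, 0.109]
tool_rot: [-0.0, 0.145, 0.989, -0.001]
contact_force: [3.3, -3.6, -9.1]
gripper_width: 0.101
grasp_force: 60.1
time: 38.45
tool_pos: [0.5611, -0.1308, 0.109]
tool_rot: [-0.0, -0.219, 0.976, -0.001]
contact_force: [3.4, -2.7, -9.6]
gripper_width: 0.099
grasp_force: 60.1
time: 38.75
tool_pos: [0.5676, -0.1391, 0.109]
tool_rot: [-0.0, -0.427, 0.904, -0.001]
contact_force: [3.7, -3.3, -9.5]
gripper_width: 0.1
grasp_force: 60.1
time: 39.25
tool_pos: [0.6007, -0.0987, 0.1352]
tool_rot: [0.002, -0.284, 0.959, 0.0]
contact_force: [0.4, -0.6, 0.1]
gripper_width: 0.248
grasp_force: 0.0
time: 39.75
tool_pos: [0.5986, -0.1011, 0.1344]
tool_rot: [0.0, 0.087, 0.996, 0.0]
contact_force: [-0.0, 0.3, -0.3]
gripper_width: 0.248
grasp_force: 0.0
time: 40.25
tool_pos: [0.5986, -0.1011, 0.1345]
tool_rot: [0.0, 0.445, 0.895, 0.0]
contact_force: [-0.3, 0.4, 0.7]
gripper_width: 0.253
grasp_force: 0.0
time: 40.75
tool_pos: [0.5986, -0.1011, 0.1345]
tool_rot: [0.0, 0.742, 0.671, 0.0]
contact_force: [-0.1, -0.1, 0.2]
gripper_width: 0.252
grasp_force: 0.0
time: 41.25
tool_pos: [0.5984, -0.1011, 0.1098]
tool_rot: [-0.0, 0.905, 0.425, 0.0]
contact_force: [-0.0, -0.5, 0.7]
gripper_width: 0.247
grasp_force: 0.0
time: 41.75
tool_pos: [0.592, -0.0978, 0.109]
tool_rot: [0.0, 0.833, 0.554, -0.0]
contact_force: [3.8, -2.0, -10.3]
gripper_width: 0.103
grasp_force: 60.1
[ 0.5920291  -0.09777978  0.10897121] 67.22781273553763 [-2.87402623e-01  7.71817257e-02  1.76192048e+00 -5.22377732e-04
  1.30290153e+00  1.10185400e-01]
```

```bash
python3 -m inch '[{"dx":-0.00032,"dy":-0.00438,"dz":0,"rx":0,"ry":0,"rz":-0.09774},{"dx":-0.0011,"dy":-0.008,"dz":0,"rx":0,"ry":0,"rz":-0.18},{"dx":-0.00172,"dy":-0.01001,"dz":0,"rx":0,"ry":0,"rz":-0.22689},{"dx":-0.00172,"dy":-0.01001,"dz":0,"rx":0,"ry":0,"rz":-0.22689}]'
python3 -c "
from h import *
s=state();q=s['tool_rot'];print(s['tool_pos'],np.degrees(2*np.arctan2(q[2],q[1])),s['joint_pos'],s['ft_torque'])"
```

```text
time: 42.15
tool_pos: [0.5841, -0.096, 0.109]
tool_rot: [-0.0, 0.728, 0.685, -0.0]
contact_force: [4.8, -3.1, -10.8]
gripper_width: 0.1
grasp_force: 59.9
[ 0.58410722 -0.09600885  0.10899524] 86.53888131120915 [-2.88358994e-01  5.87878087e-02  1.78121884e+00 -4.72558576e-04
  1.30237898e+00 -2.27825571e-01] [-0.43491624 -0.58398042  0.15021658]
```

```bash
cat > chk.py <<'E'
from h import *
import sys
s=state();q=s['tool_rot'];p=np.array(s['tool_pos'])-[.583,-.1203,0];F=s['contact_force']
M=s['ft_torque'][2]+p[0]*F[1]-p[1]*F[0]
y=np.degrees(2*np.arctan2(q[2],q[1]))%360; ph=np.degrees(np.arctan2(p[1],p[0]))%360
print('t %.2f M %.3f yaw %.2f pos %.2f r %.4f j6 %.3f tau6 %.3f F %s tz %.3f'%(s['time'],M,y,ph,np.hypot(p[0],p[1]),s['joint_pos'][5],s['joint_efforts'][5],np.round(F,1),s['ft_torque'][2]))
lim=float(sys.argv[1]) if len(sys.argv)>1 else 9
sys.exit(M>lim)
E
python3 -m inch '[{"dx":0,"dy":0,"dz":0,"rx":0,"ry":0,"rz":0},{"dx":0,"dy":0,"dz":0,"rx":0,"ry":0,"rz":0},{"dx":-0.0001,"dy":0.0021,"dz":0,"rx":0,"ry":0,"rz":0},{"dx":-0.00029,"dy":0.00418,"dz":0,"rx":0,"ry":0,"rz":0},{"dx":-0.00029,"dy":0.00418,"dz":0,"rx":0,"ry":0,"rz":0}]' -0.68; python3 chk.py
python3 -m inch '[{"dx":-0.00093,"dy":0.0043,"dz":0,"rx":0,"ry":0,"rz":0.09774},{"dx":-0.00247,"dy":0.00841,"dz":0,"rx":0,"ry":0,"rz":0.19548},{"dx":-0.00461,"dy":0.01225,"dz":0,"rx":0,"ry":0,"rz":0.29322},{"dx":-0.00727,"dy":0.01574,"dz":0,"rx":0,"ry":0,"rz":0.39095},{"dx":-0.01042,"dy":0.01881,"dz":0,"rx":0,"ry":0,"rz":0.48869}]'; python3 chk.py
```

```text
time: 42.65
tool_pos: [0.5877, -0.0959, 0.1111]
tool_rot: [-0.001, 0.728, 0.686, -0.0]
contact_force: [-3.6, 1.5, 2.8]
gripper_width: 0.161
grasp_force: 2.2
t 42.65 M 0.015 yaw 86.63 pos 79.17 r 0.0248 j6 -0.228 tau6 -0.052 F [-3.6  1.5  2.8] tz -0.079
time: 43.15
tool_pos: [0.602, -0.1047, 0.1108]
tool_rot: [-0.001, 0.926, 0.377, -0.001]
contact_force: [-4.6, 2.1, 3.9]
gripper_width: 0.163
grasp_force: 2.8
t 43.15 M 0.068 yaw 44.30 pos 39.37 r 0.0246 j6 0.503 tau6 -1.212 F [-4.6  2.1  3.9] tz -0.044False
False
```

```bash
python3 -m inch '[{"dx":-0.00093,"dy":0.0043,"dz":0,"rx":0,"ry":0,"rz":0.09774},{"dx":-0.00247,"dy":0.00841,"dz":0,"rx":0,"ry":0,"rz":0.19548},{"dx":-0.00461,"dy":0.01225,"dz":0,"rx":0,"ry":0,"rz":0.29322},{"dx":-0.00727,"dy":0.01574,"dz":0,"rx":0,"ry":0,"rz":0.39095},{"dx":-0.01042,"dy":0.01881,"dz":0,"rx":0,"ry":0,"rz":0.48869}]' >/dev/null; python3 chk.py 0.15 &&
python3 -m inch '[{"dx":-0.00093,"dy":0.0043,"dz":0,"rx":0,"ry":0,"rz":0.09774},{"dx":-0.00247,"dy":0.00841,"dz":0,"rx":0,"ry":0,"rz":0.19548},{"dx":-0.00461,"dy":0.01225,"dz":0,"rx":0,"ry":0,"rz":0.29322},{"dx":-0.00727,"dy":0.01574,"dz":0,"rx":0,"ry":0,"rz":0.39095}]' >/dev/null; python3 chk.py 0.15 &&
python3 -m inch '[{"dx":-0.00017,"dy":0.00109,"dz":0,"rx":0,"ry":0,"rz":0.02443},{"dx":-0.00039,"dy":0.00216,"dz":0,"rx":0,"ry":0,"rz":0.04887},{"dx":-0.00064,"dy":0.00323,"dz":0,"rx":0,"ry":0,"rz":0.0733},{"dx":-0.00093,"dy":0.0043,"dz":0,"rx":0,"ry":0,"rz":0.09774}]' >/dev/null && python3 chk.py 0.15 && 
python3 -m inch '[{"dx":-0.00017,"dy":0.00109,"dz":0,"rx":0,"ry":0,"rz":0.02443},{"dx":-0.00039,"dy":0.00216,"dz":0,"rx":0,"ry":0,"rz":0.04887},{"dx":-0.00064,"dy":0.00323,"dz":0,"rx":0,"ry":0,"rz":0.0733},{"dx":-0.00093,"dy":0.0043,"dz":0,"rx":0,"ry":0,"rz":0.09774}]' >/dev/null && python3 chk.py 0.15
```

```text
t 43.65 M 0.111 yaw 2.31 pos 358.11 r 0.0245 j6 1.212 tau6 -1.138 F [-1.7  3.4  1.2] tz 0.029
t 43.65 M 0.111 yaw 2.31 pos 358.11 r 0.0245 j6 1.212 tau6 -1.138 F [-1.7  3.4  1.2] tz 0.029False
False
```

```bash
sed -i 's/sys.exit(M>lim)/sys.exit(int(M>lim))/' chk.py
python3 -m inch '[{"dx":-0.00093,"dy":0.0043,"dz":0,"rx":0,"ry":0,"rz":0.09774},{"dx":-0.00247,"dy":0.00841,"dz":0,"rx":0,"ry":0,"rz":0.19548},{"dx":-0.00461,"dy":0.01225,"dz":0,"rx":0,"ry":0,"rz":0.29322},{"dx":-0.00727,"dy":0.01574,"dz":0,"rx":0,"ry":0,"rz":0.39095}]' >/dev/null; python3 chk.py 0.16 &&
python3 -m inch '[{"dx":-0.00017,"dy":0.00109,"dz":0,"rx":0,"ry":0,"rz":0.02443},{"dx":-0.00039,"dy":0.00216,"dz":0,"rx":0,"ry":0,"rz":0.04887},{"dx":-0.00064,"dy":0.00323,"dz":0,"rx":0,"ry":0,"rz":0.0733},{"dx":-0.00093,"dy":0.0043,"dz":0,"rx":0,"ry":0,"rz":0.09774}]' >/dev/null && python3 chk.py 0.16 && 
python3 -m inch '[{"dx":-0.00017,"dy":0.00109,"dz":0,"rx":0,"ry":0,"rz":0.02443},{"dx":-0.00039,"dy":0.00216,"dz":0,"rx":0,"ry":0,"rz":0.04887},{"dx":-0.00064,"dy":0.00323,"dz":0,"rx":0,"ry":0,"rz":0.0733},{"dx":-0.00093,"dy":0.0043,"dz":0,"rx":0,"ry":0,"rz":0.09774}]' >/dev/null && python3 chk.py 0.16 &&
python3 -m inch '[{"dx":-0.00017,"dy":0.00109,"dz":0,"rx":0,"ry":0,"rz":0.02443},{"dx":-0.00039,"dy":0.00216,"dz":0,"rx":0,"ry":0,"rz":0.04887},{"dx":-0.00064,"dy":0.00323,"dz":0,"rx":0,"ry":0,"rz":0.0733},{"dx":-0.00093,"dy":0.0043,"dz":0,"rx":0,"ry":0,"rz":0.09774}]' >/dev/null && python3 chk.py 0.16
```

```text
t 44.05 M 0.116 yaw 328.71 pos 325.38 r 0.0244 j6 1.776 tau6 -1.143 F [1.1 2.8 0.1] tz 0.044
t 44.45 M 0.076 yaw 320.56 pos 316.79 r 0.0245 j6 1.913 tau6 -0.283 F [ 2.7  1.2 -1.2] tz 0.008
t 44.85 M 0.031 yaw 312.15 pos 308.53 r 0.0245 j6 2.055 tau6 -0.282 F [ 2.4  0.6 -1.7] tz -0.025
t 45.25 M 0.107 yaw 303.75 pos 300.31 r 0.0244 j6 2.197 tau6 -0.286 F [ 3.4  0.6 -1.9] tz 0.027
```

```bash
python3 -m inch '[{"dx":-0.00017,"dy":0.00109,"dz":0,"rx":0,"ry":0,"rz":0.02443},{"dx":-0.00039,"dy":0.00216,"dz":0,"rx":0,"ry":0,"rz":0.04887},{"dx":-0.00064,"dy":0.00323,"dz":0,"rx":0,"ry":0,"rz":0.0733},{"dx":-0.00093,"dy":0.0043,"dz":0,"rx":0,"ry":0,"rz":0.09774}]' >/dev/null && python3 chk.py 0.16 && 
python3 -m inch '[{"dx":-0.00017,"dy":0.00109,"dz":0,"rx":0,"ry":0,"rz":0.02443},{"dx":-0.00039,"dy":0.00216,"dz":0,"rx":0,"ry":0,"rz":0.04887},{"dx":-0.00064,"dy":0.00323,"dz":0,"rx":0,"ry":0,"rz":0.0733},{"dx":-0.00093,"dy":0.0043,"dz":0,"rx":0,"ry":0,"rz":0.09774}]' >/dev/null && python3 chk.py 0.16 &&
python3 -m inch '[{"dx":-0.00017,"dy":0.00109,"dz":0,"rx":0,"ry":0,"rz":0.02443},{"dx":-0.00039,"dy":0.00216,"dz":0,"rx":0,"ry":0,"rz":0.04887},{"dx":-0.00064,"dy":0.00323,"dz":0,"rx":0,"ry":0,"rz":0.0733},{"dx":-0.00093,"dy":0.0043,"dz":0,"rx":0,"ry":0,"rz":0.09774}]' >/dev/null && python3 chk.py 0.16 &&
python3 -m inch '[{"dx":-0.00017,"dy":0.00109,"dz":0,"rx":0,"ry":0,"rz":0.02443},{"dx":-0.00039,"dy":0.00216,"dz":0,"rx":0,"ry":0,"rz":0.04887},{"dx":-0.00064,"dy":0.00323,"dz":0,"rx":0,"ry":0,"rz":0.0733},{"dx":-0.00093,"dy":0.0043,"dz":0,"rx":0,"ry":0,"rz":0.09774}]' >/dev/null && python3 chk.py 0.16 &&
python3 -m inch '[{"dx":-0.00017,"dy":0.00109,"dz":0,"rx":0,"ry":0,"rz":0.02443},{"dx":-0.00039,"dy":0.00216,"dz":0,"rx":0,"ry":0,"rz":0.04887},{"dx":-0.00064,"dy":0.00323,"dz":0,"rx":0,"ry":0,"rz":0.0733},{"dx":-0.00093,"dy":0.0043,"dz":0,"rx":0,"ry":0,"rz":0.09774}]' >/dev/null && python3 chk.py 0.16
```

```text
t 45.65 M 0.058 yaw 295.35 pos 291.83 r 0.0243 j6 2.340 tau6 -0.286 F [ 3.7  0.3 -2. ] tz -0.029
t 46.05 M 0.099 yaw 286.95 pos 283.80 r 0.0242 j6 2.483 tau6 -0.286 F [ 3.7 -1.2 -1.3] tz 0.018
t 46.45 M 0.098 yaw 278.55 pos 275.06 r 0.0241 j6 2.627 tau6 -0.290 F [ 2.8 -1.5 -1.8] tz 0.035
t 46.85 M 0.034 yaw 270.15 pos 266.99 r 0.0240 j6 2.772 tau6 -0.289 F [ 2.7 -1.9 -1.6] tz -0.033
t 47.25 M 0.041 yaw 261.74 pos 258.28 r 0.0239 j6 2.917 tau6 -0.294 F [ 2.5 -2.2 -2.4] tz -0.030
```

```bash
python3 -m inch '[{"dx":-0.00017,"dy":0.00109,"dz":0,"rx":0,"ry":0,"rz":0.02443},{"dx":-0.00039,"dy":0.00216,"dz":0,"rx":0,"ry":0,"rz":0.04887},{"dx":-0.00064,"dy":0.00323,"dz":0,"rx":0,"ry":0,"rz":0.0733},{"dx":-0.00093,"dy":0.0043,"dz":0,"rx":0,"ry":0,"rz":0.09774}]' >/dev/null && python3 chk.py 0.16 &&
python3 -m inch '[{"dx":0,"dy":0,"dz":0,"rx":0,"ry":0,"rz":0},{"dx":0,"dy":0,"dz":-0.03,"rx":0,"ry":0,"rz":0},{"dx":0,"dy":0,"dz":-0.03,"rx":0,"ry":0,"rz":0},{"dx":-0.0594,"dy":-0.0065,"dz":-0.03,"rx":0,"ry":0,"rz":-0.09973},{"dx":-0.0594,"dy":-0.0065,"dz":-0.03,"rx":0,"ry":0,"rz":-0.19947}]' -0.5 >/dev/null &&
python3 -m inch '[{"dx":0,"dy":0,"dz":0,"rx":0,"ry":0,"rz":-0.09973},{"dx":0,"dy":0,"dz":0,"rx":0,"ry":0,"rz":-0.19947},{"dx":0,"dy":0,"dz":0,"rx":0,"ry":0,"rz":-0.2992},{"dx":0,"dy":0,"dz":0,"rx":0,"ry":0,"rz":-0.39893},{"dx":0,"dy":0,"dz":0,"rx":0,"ry":0,"rz":-0.49867}]' >/dev/null &&
python3 -m inch '[{"dx":0,"dy":0,"dz":0,"rx":0,"ry":0,"rz":-0.09973},{"dx":0,"dy":0,"dz":0,"rx":0,"ry":0,"rz":-0.19947},{"dx":0,"dy":0,"dz":0,"rx":0,"ry":0,"rz":-0.2992},{"dx":0,"dy":0,"dz":0,"rx":0,"ry":0,"rz":-0.39893},{"dx":0,"dy":0,"dz":0,"rx":0,"ry":0,"rz":-0.49867}]' >/dev/null &&
python3 -m inch '[{"dx":0,"dy":0,"dz":0,"rx":0,"ry":0,"rz":-0.09973},{"dx":0,"dy":0,"dz":0,"rx":0,"ry":0,"rz":-0.19947},{"dx":0,"dy":0,"dz":0,"rx":0,"ry":0,"rz":-0.2992},{"dx":0,"dy":0,"dz":0,"rx":0,"ry":0,"rz":-0.39893},{"dx":0,"dy":0,"dz":0,"rx":0,"ry":0,"rz":-0.49867}]' >/dev/null &&
python3 -m inch '[{"dx":0,"dy":0,"dz":0,"rx":0,"ry":0,"rz":-0.09973},{"dx":0,"dy":0,"dz":0,"rx":0,"ry":0,"rz":-0.19947},{"dx":0,"dy":0,"dz":0,"rx":0,"ry":0,"rz":-0.2992},{"dx":0,"dy":0,"dz":0.01,"rx":0,"ry":0,"rz":-0.39893},{"dx":0,"dy":0,"dz":0.02,"rx":0,"ry":0,"rz":-0.39893}]' && python3 chk.py 0.16
```

```text
t 47.65 M 0.109 yaw 253.34 pos 250.06 r 0.0239 j6 3.064 tau6 -0.293 F [ 3.2 -2.5 -1.3] tz 0.015
time: 50.15
tool_pos: [0.5919, -0.0975, 0.1178]
tool_rot: [0.0, 0.801, 0.598, 0.0]
contact_force: [0.2, 0.0, -0.6]
gripper_width: 0.251
grasp_force: 0.0
t 50.15 M 0.023 yaw 73.47 pos 68.60 r 0.0245 j6 0.001 tau6 -0.671 F [ 0.2  0.  -0.6] tz 0.026
```

```bash
python3 -m inch '[{"dx":0,"dy":0,"dz":0.01,"rx":0,"ry":0,"rz":0},{"dx":0,"dy":0,"dz":0.01,"rx":0,"ry":0,"rz":0},{"dx":0,"dy":0.001,"dz":0.01,"rx":0,"ry":0,"rz":0},{"dx":0,"dy":0.0019,"dz":0.01,"rx":0,"ry":0,"rz":0}]' -0.68 && python3 chk.py 0.16 &&
python3 -m inch '[{"dx":-0.00017,"dy":0.00109,"dz":0,"rx":0,"ry":0,"rz":0.02443},{"dx":-0.00039,"dy":0.00216,"dz":0,"rx":0,"ry":0,"rz":0.04887},{"dx":-0.00064,"dy":0.00323,"dz":0,"rx":0,"ry":0,"rz":0.0733},{"dx":-0.00093,"dy":0.0043,"dz":0,"rx":0,"ry":0,"rz":0.09774}]' >/dev/null && python3 chk.py 0.16 && 
python3 -m inch '[{"dx":-0.00017,"dy":0.00109,"dz":0,"rx":0,"ry":0,"rz":0.02443},{"dx":-0.00039,"dy":0.00216,"dz":0,"rx":0,"ry":0,"rz":0.04887},{"dx":-0.00064,"dy":0.00323,"dz":0,"rx":0,"ry":0,"rz":0.0733},{"dx":-0.00093,"dy":0.0043,"dz":0,"rx":0,"ry":0,"rz":0.09774}]' >/dev/null && python3 chk.py 0.16 &&
python3 -m inch '[{"dx":-0.00017,"dy":0.00109,"dz":0,"rx":0,"ry":0,"rz":0.02443},{"dx":-0.00039,"dy":0.00216,"dz":0,"rx":0,"ry":0,"rz":0.04887},{"dx":-0.00064,"dy":0.00323,"dz":0,"rx":0,"ry":0,"rz":0.0733},{"dx":-0.00093,"dy":0.0043,"dz":0,"rx":0,"ry":0,"rz":0.09774}]' >/dev/null && python3 chk.py 0.16 &&
python3 -m inch '[{"dx":-0.00017,"dy":0.00109,"dz":0,"rx":0,"ry":0,"rz":0.02443},{"dx":-0.00039,"dy":0.00216,"dz":0,"rx":0,"ry":0,"rz":0.04887},{"dx":-0.00064,"dy":0.00323,"dz":0,"rx":0,"ry":0,"rz":0.0733},{"dx":-0.00093,"dy":0.0043,"dz":0,"rx":0,"ry":0,"rz":0.09774}]' >/dev/null && python3 chk.py 0.16
```

```text
time: 50.55
tool_pos: [0.5919, -0.0976, 0.1095]
tool_rot: [-0.002, 0.802, 0.598, -0.001]
contact_force: [-5.1, 1.3, -1.0]
gripper_width: 0.158
grasp_force: 2.6
t 50.55 M 0.072 yaw 73.42 pos 68.66 r 0.0244 j6 0.002 tau6 -0.030 F [-5.1  1.3 -1. ] tz -0.057
t 50.95 M 0.033 yaw 64.95 pos 60.31 r 0.0244 j6 0.149 tau6 -0.322 F [-4.4  1.9 -1.9] tz -0.082
t 51.35 M 0.108 yaw 56.55 pos 52.08 r 0.0244 j6 0.293 tau6 -0.302 F [-3.3  2.2 -1.8] tz 0.013
t 51.75 M -0.023 yaw 48.15 pos 43.39 r 0.0244 j6 0.437 tau6 -0.323 F [-1.2  2.  -1.8] tz -0.078
t 52.15 M 0.030 yaw 39.74 pos 33.88 r 0.0245 j6 0.580 tau6 -0.318 F [-1.7  1.2 -1.3] tz -0.016
```

```bash
python3 -m inch '[{"dx":-0.00017,"dy":0.00109,"dz":0,"rx":0,"ry":0,"rz":0.02443},{"dx":-0.00039,"dy":0.00216,"dz":0,"rx":0,"ry":0,"rz":0.04887},{"dx":-0.00064,"dy":0.00323,"dz":0,"rx":0,"ry":0,"rz":0.0733},{"dx":-0.00093,"dy":0.0043,"dz":0,"rx":0,"ry":0,"rz":0.09774}]' >/dev/null && python3 chk.py 0.16 && 
python3 -m inch '[{"dx":-0.00017,"dy":0.00109,"dz":0,"rx":0,"ry":0,"rz":0.02443},{"dx":-0.00039,"dy":0.00216,"dz":0,"rx":0,"ry":0,"rz":0.04887},{"dx":-0.00064,"dy":0.00323,"dz":0,"rx":0,"ry":0,"rz":0.0733},{"dx":-0.00093,"dy":0.0043,"dz":0,"rx":0,"ry":0,"rz":0.09774}]' >/dev/null && python3 chk.py 0.16
python3 - <<'E'
from h import *
w=optics.grab_frame('wrist');t=optics.grab_frame('side')
b=cv2.resize(t[245:320,305:385],(400,375),interpolation=cv2.INTER_CUBIC)
a=cv2.resize(w[240:400,245:405],(375,375),interpolation=cv2.INTER_CUBIC)
save('p8',cv2.convertScaleAbs(np.hstack([a,b]),alpha=1.7,beta=15))
E
```

```text
t 52.55 M 0.039 yaw 31.35 pos 25.73 r 0.0245 j6 0.723 tau6 -0.317 F [-1.   1.7 -1.9] tz -0.009
t 52.95 M 0.242 yaw 22.97 pos 20.27 r 0.0241 j6 0.864 tau6 -0.233 F [-4.7  5.6 -0.1] tz 0.076
```

View pics/p8.png

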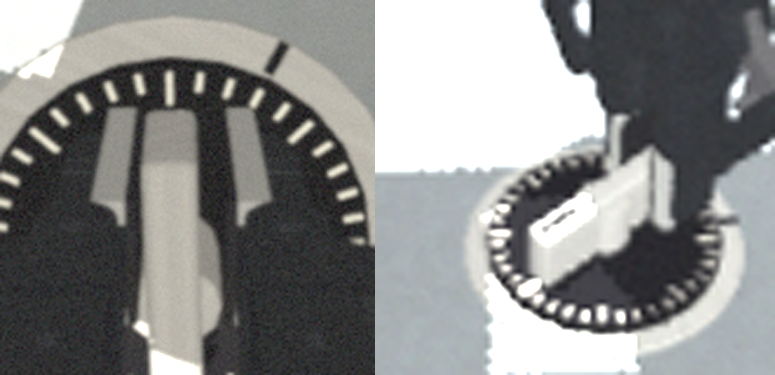

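The dial has stopped dead at about 22.8: the torque jumped from 0.04 to 0.24 N m, and the tool lagged. In the left half, the index at (278,57) stands near 23, with the long tick 20 at (170,88). Next I release and go to the handle.

```bash
python3 -m inch '[{"dx":0,"dy":0,"dz":0,"rx":0,"ry":0,"rz":0},{"dx":0,"dy":0,"dz":-0.04,"rx":0,"ry":0,"rz":0},{"dx":0,"dy":0,"dz":-0.07,"rx":0,"ry":0,"rz":0},{"dx":-0.058,"dy":-0.0233,"dz":-0.07,"rx":0,"ry":0,"rz":-0.09973},{"dx":-0.116,"dy":-0.0466,"dz":-0.07,"rx":0,"ry":0,"rz":-0.19947}]' -0.4
python3 -m inch '[{"dx":-0.0243,"dy":-0.0197,"dz":0,"rx":0,"ry":0,"rz":-0.09973},{"dx":-0.0243,"dy":-0.0197,"dz":0,"rx":0,"ry":0,"rz":-0.19947},{"dx":-0.0243,"dy":-0.0197,"dz":0,"rx":0,"ry":0,"rz":-0.2992},{"dx":-0.0243,"dy":-0.0197,"dz":0,"rx":0,"ry":0,"rz":-0.39893},{"dx":-0.0243,"dy":-0.0197,"dz":0,"rx":0,"ry":0,"rz":-0.49867}]'
python3 chk.py
python3 - <<'E'
from h import *
ci=optics.camera_info('wrist');w=optics.grab_frame('wrist');save('w9',w)
for a in (.05,-.05): print(proj(ci,[.480-.0558*a*-1,-.115+a,.155]))
for X in ([.480,-.115,.155],): print('handle c',proj(ci,X))
for b in nets.boxes_of('wrist','handle')[:2]: print(b['confidence'],b['bbox'])
E
```

```text
time: 53.55
tool_pos: [0.5073, -0.1165, 0.1683]
tool_rot: [0.002, 0.938, 0.347, 0.001]
contact_force: [-0.8, 0.4, 0.3]
gripper_width: 0.298
grasp_force: 0.0
time: 54.05
tool_pos: [0.4821, -0.1168, 0.1673]
tool_rot: [0.001, 0.747, 0.665, 0.001]
contact_force: [0.1, -0.4, 0.1]
gripper_width: 0.299
grasp_force: 0.0
t 54.05 M 0.027 yaw 83.38 pos 177.99 r 0.1009 j6 -0.272 tau6 1.232 F [ 0.1 -0.4  0.1] tz -0.015
(np.float64(309.44805242350424), np.float64(182.28346366136253))
(np.float64(321.4170666003387), np.float64(351.48246992001395))
handle c (np.float64(315.8868192838278), np.float64(273.617912483939))
0.67 [454.6, 213.4, 370.8, 426.8]
```

View pics/w9.png

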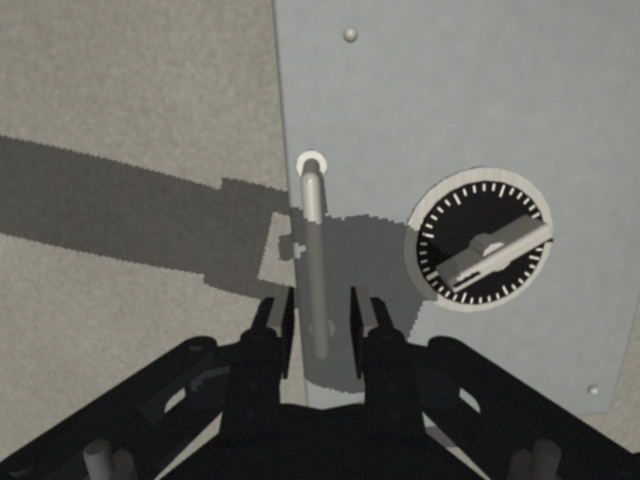

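The handle runs from (311,175) to (322,355), between the pads at columns 285 and 360, as predicted. I'll lower and grip it.

```bash
python3 -m inch '[{"dx":0,"dy":-0.002,"dz":0.03,"rx":0,"ry":0,"rz":-0.04},{"dx":0,"dy":-0.002,"dz":0.053,"rx":0,"ry":0,"rz":-0.04},{"dx":0,"dy":-0.002,"dz":0.061,"rx":0,"ry":0,"rz":-0.04}]'
python3 -m inch '[{"dx":0,"dy":0,"dz":0,"rx":0,"ry":0,"rz":0},{"dx":0,"dy":0,"dz":0,"rx":0,"ry":0,"rz":0},{"dx":0,"dy":0,"dz":0,"rx":0,"ry":0,"rz":0}]' -1; python3 chk.py
```

```text
time: 54.45
tool_pos: [0.4789, -0.1157, 0.1157]
tool_rot: [-0.001, 0.729, 0.684, -0.001]
contact_force: [0.3, 0.3, -0.6]
gripper_width: 0.298
grasp_force: 0.0
time: 54.75
tool_pos: [0.4791, -0.1159, 0.1172]
tool_rot: [-0.001, 0.729, 0.685, -0.001]
contact_force: [-3.9, 0.4, -4.1]
gripper_width: 0.092
grasp_force: 58.4
t 54.75 M -0.028 yaw 86.46 pos 177.57 r 0.1040 j6 -0.326 tau6 -0.016 F [-3.9  0.4 -4.1] tz -0.006
```

```bash
python3 -m inch '[{"dx":0,"dy":0.0008,"dz":-0.0037,"rx":0,"ry":0,"rz":0},{"dx":0,"dy":0.00174,"dz":-0.00735,"rx":0,"ry":0,"rz":0},{"dx":0,"dy":0.00174,"dz":-0.00735,"rx":0,"ry":0,"rz":0}]'
```

```text
time: 55.05
tool_pos: [0.4804, -0.116, 0.1229]
tool_rot: [-0.001, 0.728, 0.685, -0.001]
contact_force: [-4.3, -1.3, -8.4]
gripper_width: 0.093
grasp_force: 58.5
```

```bash
python3 -m inch '[{"dx":0,"dy":0.00556,"dz":-0.01942,"rx":0,"ry":0,"rz":0},{"dx":0,"dy":0.01244,"dz":-0.0384,"rx":0,"ry":0,"rz":0},{"dx":0,"dy":0.02066,"dz":-0.05686,"rx":0,"ry":0,"rz":0},{"dx":0,"dy":0.03012,"dz":-0.07469,"rx":0,"ry":0,"rz":0},{"dx":0,"dy":0.04083,"dz":-0.09185,"rx":0,"ry":0,"rz":0}]'
```

```text
time: 55.55
tool_pos: [0.5136, -0.118, 0.1988]
tool_rot: [-0.001, 0.728, 0.685, -0.001]
contact_force: [-4.3, -1.8, -11.0]
gripper_width: 0.092
grasp_force: 58.1
```

```bash
python3 -m inch '[{"dx":0,"dy":0.01186,"dz":-0.01632,"rx":0,"ry":0,"rz":0},{"dx":0,"dy":0.02483,"dz":-0.0318,"rx":0,"ry":0,"rz":0},{"dx":0,"dy":0.03884,"dz":-0.04636,"rx":0,"ry":0,"rz":0},{"dx":0,"dy":0.05385,"dz":-0.05987,"rx":0,"ry":0,"rz":0},{"dx":0,"dy":0.06977,"dz":-0.07231,"rx":0,"ry":0,"rz":0}]'
```

```text
time: 56.05
tool_pos: [0.5693, -0.1214, 0.2578]
tool_rot: [-0.001, 0.728, 0.685, -0.001]
contact_force: [-8.0, -0.9, -7.3]
gripper_width: 0.09
grasp_force: 58.2
```

Forces are as expected. I'll finish the raise, settle, release and rise clear.

```bash
python3 -m inch '[{"dx":0,"dy":0.01673,"dz":-0.01131,"rx":0,"ry":0,"rz":0},{"dx":0,"dy":0.03423,"dz":-0.02141,"rx":0,"ry":0,"rz":0},{"dx":0,"dy":0.05238,"dz":-0.03027,"rx":0,"ry":0,"rz":0},{"dx":0,"dy":0.0711,"dz":-0.03788,"rx":0,"ry":0,"rz":0},{"dx":0,"dy":0.0711,"dz":-0.03788,"rx":0,"ry":0,"rz":0}]'
python3 -m inch '[{"dx":0,"dy":0,"dz":0,"rx":0,"ry":0,"rz":0},{"dx":0,"dy":0,"dz":0,"rx":0,"ry":0,"rz":0},{"dx":0,"dy":0,"dz":0,"rx":0,"ry":0,"rz":0}]' -0.4
python3 -m inch '[{"dx":0,"dy":0,"dz":-0.03,"rx":0,"ry":0,"rz":0},{"dx":0,"dy":0,"dz":-0.08,"rx":0,"ry":0,"rz":0},{"dx":0,"dy":0,"dz":-0.13,"rx":0,"ry":0,"rz":0},{"dx":0,"dy":0,"dz":-0.15,"rx":0,"ry":0,"rz":0},{"dx":0,"dy":0,"dz":-0.15,"rx":0,"ry":0,"rz":0}]'
python3 - <<'E'
from h import *
t=optics.grab_frame('side');save('s10',t)
E
```

```text
time: 56.55
tool_pos: [0.629, -0.1251, 0.2903]
tool_rot: [0.003, 0.728, 0.685, 0.002]
contact_force: [-1.3, -0.7, 1.9]
gripper_width: 0.09
grasp_force: 61.2
time: 56.85
tool_pos: [0.6268, -0.1248, 0.2864]
tool_rot: [0.001, 0.728, 0.685, 0.001]
contact_force: [-0.7, 0.5, 0.2]
gripper_width: 0.301
grasp_force: 0.0
time: 57.35
tool_pos: [0.6271, -0.1251, 0.4092]
tool_rot: [0.003, 0.728, 0.685, 0.002]
contact_force: [0.6, -0.2, 0.1]
gripper_width: 0.304
grasp_force: 0.0
```

View pics/s10.png

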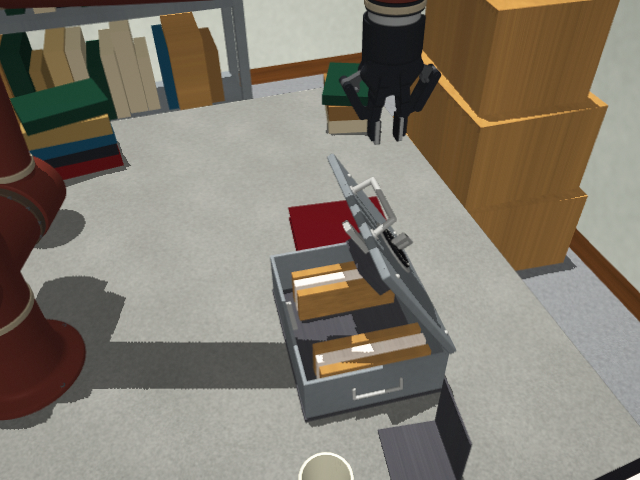

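The lid stands open at about 57 degrees, with its handle at about (375,195). The gripper is clear at (390,110), and the book, bookend and pot are where they were.

```bash
python3 -c "
from plant import ticket
print(ticket.job_done())"
```

```text
the job is handed in; nothing more can be done
None
```

I dialled the deed box to 28, then 10, then clockwise to the dead stop at about 23. Its lid now stands open at about 57 degrees, the other things are where they were, and the job was handed in at about 57 s of the 72 s allowed.

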